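# Release and push out the die slide of a small forming press

### The job

The forming die in the small blue hand press has to be changed. Pick up the screwdriver, put its tip through the round hole at the end of the press's front slot, press the recessed release button in and keep it pressed while you push the die slide along the slot, out to the left as far as it goes, so that the button springs out again into the hole at the left end and locks the slide there. Then lay the screwdriver down flat on the table, clear of the press, and leave the brush and the flux bottle where they are.

Things in the scene. Friction and masses are not known exactly. Their poses are not given: they have to be found in the camera images.
- die_holder: Small blue hand forming press on a pedestal, fixed: foot 108 x 150 mm, bed 96 x 164 mm at z = 55 to 70 mm, two walls 128 mm long along y up to z = 133 mm, a bridge over the middle, black star knob on top up to z = 209 mm. Origin: centre of its underside, on the table. +x: from the slotted front wall (towards the robot) to the rear; +y: the way the die slide comes out, left seen from the robot; z up.
- home_hole (a point): Centre of the round hole at the slot's right end, at the outer face of the front wall: press frame (-34.5, -30, 103) mm. 18 mm diameter, through the 10 mm thick wall; the button is behind it at the start. Axes as the press's. The rim of the big board tray, 115 mm high, stands in front of the press on the right: stay above it or to its left.
- out_hole (a point): Centre of the like hole at the slot's left end, press frame (-34.5, +30, 103) mm. The slot between the two holes is level, 11 mm high. Axes as the press's.
- die_slide (a joint): Travel of the aluminium die slide (120 x 47 x 43 mm, carries the steel die, 0.6 kg in all) along the press's +y: 0 = home with the die under the bridge, 0.060 m = fully out at its stop. Friction about 2.5 N once the button is pressed in. While the button stands in a round hole the slide is locked, with about 1 mm of play.
- release_button (a joint): Travel of the release button, a 16 mm spring plunger in a bore of the slide, along the press's +x: 0 = out, its flat face 6 mm behind the wall's outer face, its nose 4 mm into the wall; 0.005 = clear of the wall, slide free; 0.012 = stop. Spring 5 N at 0, 9 N at the stop. It travels with the slide; behind the plain slot it stays in, at an end hole it springs out.
- button_face (a point): Centre of the button's flat face, 103 mm above the table; moves with button and slide. Axes as the press's: press along +x. Pressed 6 mm or more, a tip stands inside the slide's bore (17 mm wide, centred on the button) and a 5 mm shaft meets the bore's side wall 6 mm beside the button's axis: pushing along +y there moves the slide.
- screwdriver_center (a point): Middle of the screwdriver, on its axis, 12.5 mm up as it lies on the table. 185 mm long; +x runs along the shaft to the tip, 92 mm from here. Yellow handle, 25 mm diameter, from x = -92 to -8 mm (take it near its front end, x about -20 mm); steel shaft, 5 mm diameter, from -8 to +92 mm. 60 g, balanced in the handle. Its roll about x does not matter.
- screwdriver_tip (a point): End of the screwdriver's tip, on its axis.
- esd_brush: Black anti-static brush lying on the table, 150 x 27 x 11 mm, long axis x, bristles at +x; origin at the centre of its underside. A bystander.
- flux_bottle: White flux bottle with a red needle cap, 40 mm diameter, 116 mm high, standing; origin at the centre of its underside. A bystander.

How it is judged:
By the outcome, as a careful person would: the job done as asked, in the order asked, and still so for the second after the job is handed in, with the robot touching nothing.
It also fails if it takes over 46 s, if anything falls off the work surface, if the arm or the gripper's body presses on something with over 40 N, if the wrist force passes 120 N, or if a joint passes its speed limit or range.

### The arm

A 6-joint arm with a two-finger parallel gripper is mounted at the origin on the work surface; the furniture and walls round the work are solid. World frame = base frame: x ahead of the robot, y to its left, z up, the work surface at z = 0. Lengths are in m, angles in rad, forces in N, time in s.
With the tool pointing down it reaches from about 0.425 to 0.95 m from the base axis. Payload 3.5 kg.
Tool frame: the origin (TCP) lies between the finger pads; the fingertips stand 25 mm ahead of it and the grasp point (between the pads) lies 6 mm ahead of it (ctrl.finger_overhang is the distance from the TCP to the fingertips, in m); x points along the fingers, y is the direction in which the jaws open and shut, and the axes are right-handed (so a half turn about x gives the same grasp; the last joint's range is limited). The gripper opens to 85 mm and grips with 20 to 120 N. Pads are 22 mm wide; open, the fingers measure 114 mm over their backs; the gripper's body (76 mm by 85 mm) begins 54 mm behind the grasp point. The pads swing forward as they close: fully open they stand 13 mm farther back than shut.
Start: joints at [-1.298, 0.286, 1.577, -0, 1.279, -0.15], TCP at [0.277, -0.616, 0.256] pointing down, gripper open.
Joint ranges: [-2.77, 2.77], [-0.9, 2.22], [0.21, 2.48], [-1.53, 4.67], [0.24, 2.81], [-2.84, 2.84]. Speed limits (rad/s): [2.79, 2.79, 3.14, 3.14, 3.14, 3.14].

### API

Orientations are given as a unit quaternion [x, y, z, w].
In Python, from plant import ctrl gives the robot as it stands.
- The arm moves only by the tool play_rows, never from a script. Its argument "targets" is a list of rows, each an object with "delta_pos": the shift along the world's x, y, z normalised to -1 to 1, where 1 is 1000 mm, a list of three; "delta_rot": the turn, a rotation vector about the world's x, y, z normalised to -1 to 1, where 1 is pi rad, a list of three; "claw": the finger opening in mm, from 0 to 85.4. In form: [{"delta_pos": [tx, ty, tz], "delta_rot": [wx, wy, wz], "claw": claw}, ...]. A call has 1 to 20 rows; each row is the pose to reach, as a shift and turn from the pose measured when the call began, turning the shorter way round; what a row does not reach only later rows make up. A row lasts 1/12 s, in which the tool goes at most 41.7 mm and 7.16 degrees, less where a joint would pass 70% of its speed; a pose out of reach is approached as far as the arm can. A call with a number of a shift or a turn outside -1 to 1 is refused whole. A call with a gripper value outside its range is refused whole. The fingers move at their own pace and stop on an object; "newtons" is the grip in N (left out, the last holds). Time passes only in rows, so rows that repeat a pose let the fingers close. It gives the time, the measured TCP pose, the force and the opening at its end, in the units of the state.
- ctrl.get_state(): the state, without advancing time (a new reading comes with each control period).
- ctrl.read_camera(name): name is "scene" or "side" or "wrist"; returns the picture (480x640x3 uint8, blue, green, red); there is no depth.
- ctrl.calibration(name): a dict with "fx", "fy", "cx", "cy" (pixels), "k1" (the pictures are not rectified: a ray, as slopes to the right and down, at radius r is drawn at 1 + k1 r^2 times it, then the intrinsics apply), "camera_from_world" (4x4, takes a point from world to camera coordinates). Camera axes: x right, y down, z forward; pixel columns grow to the right and rows downward; lengths in m; the calibration is good to about 2 mm. A picture is of the moment at which its call begins: read the wrist's pose just before it. calibration takes no time and is no camera call; for the wrist camera it gives the pose at the moment of the call.
- ctrl.sign_off(): hands the job in, once; it reports no verdict.
The state is a dict: "time": time; "qpos": joint angles; "dq": joint speeds; "joint_efforts": joint torques, N m; "eef_pos": TCP position; "tcp_rot": TCP orientation; "contact_force": force on the tool from outside, world axes, zero at the start; "wrist_torque": the same for the moment, N m; "opening": opening from 0.0 (shut) to 1.0 (fully open).
Only numpy, scipy, OpenCV 4.12 (cv2) and the standard library are available. Lean on these libraries where they do the work, as an engineer would, in place of code of your own. Each camera call takes 0.05 s, during which the arm holds its last target. There are 200 camera calls.

## Working session

There is one attempt and no reset: what is moved stays moved. The work goes in short steps, Python scripts to look and compute and a tool call to move; the robot and the scene stay as the last step left them, time stands still between calls to the robot, and variables do not carry over. Pictures are saved under pics/ and viewed, about 8 in all and at most 12, crops included, and the job is handed in when it is done.

Besides the shell and the picture viewer there is one more tool, called after "Call:" by a JSON object that holds its "api" and its "payload", one argument or row to a line. play_rows: Moves the arm, as the interface text tells. Its arguments: {"type":"object","properties":{"targets":{"type":"array"},"newtons":{"type":"number"}},"required":["targets"]}

```bash
mkdir -p pics; ls
python3 - <<'E'
from plant import ctrl
import cv2, numpy as np
s=ctrl.get_state(); print(s)
ims=[]
for n in("scene","side","wrist"):
    c=ctrl.calibration(n); print(n,{k:(np.round(v,4).tolist()) for k,v in c.items()})
    im=ctrl.read_camera(n); cv2.imwrite(f"pics/{n}0.png",im)
E
```

```text
pics
{'time': 0.0, 'qpos': array([-1.29802053e+00,  2.87187726e-01,  1.57820575e+00,  1.78614294e-05,
        1.27864697e+00, -1.50022156e-01]), 'dq': array([ 0.0001212 , -0.00164745,  0.00060035,  0.00014131,  0.00039258,
        0.00232621]), 'joint_efforts': array([-3.81476757e-04, -4.05976474e+01, -2.92628431e+01, -1.24636458e-04,
        5.80504508e-03, -6.96745062e-06]), 'eef_pos': array([ 0.27680966, -0.61495105,  0.25491686]), 'tcp_rot': array([-0.69131822, -0.14923303,  0.69141232, -0.1475047 ]), 'contact_force': array([ 0.20024692,  0.13144671, -0.0614938 ]), 'wrist_torque': array([-0.01317021,  0.00292846, -0.0354085 ]), 'opening': 0.998656836328983}
scene {'fx': 603.3646, 'fy': 603.3646, 'cx': 324.3099, 'cy': 237.7208, 'k1': -0.0762, 'camera_from_world': [[-0.4982, -0.867, -0.0102, 0.0673], [-0.5585, 0.3298, -0.7611, 0.4308], [0.6633, -0.3735, -0.6485, 0.7179], [0.0, 0.0, 0.0, 1.0]]}
side {'fx': 496.9629, 'fy': 496.9629, 'cx': 330.8464, 'cy': 240.3701, 'k1': 0.0484, 'camera_from_world': [[-0.9997, 0.0255, 0.0008, 0.5205], [0.016, 0.6487, -0.7609, 0.2046], [-0.0199, -0.7606, -0.6489, 0.852], [0.0, 0.0, 0.0, 1.0]]}
wrist {'fx': 388.4293, 'fy': 388.4293, 'cx': 322.6332, 'cy': 241.1026, 'k1': 0.0114, 'camera_from_world': [[0.4108, -0.9117, -0.0031, -0.6732], [-0.8629, -0.3899, 0.3217, -0.0429], [-0.2945, -0.1295, -0.9468, 0.3819], [0.0, 0.0, 0.0, 1.0]]}
```

View pics/scene0.png

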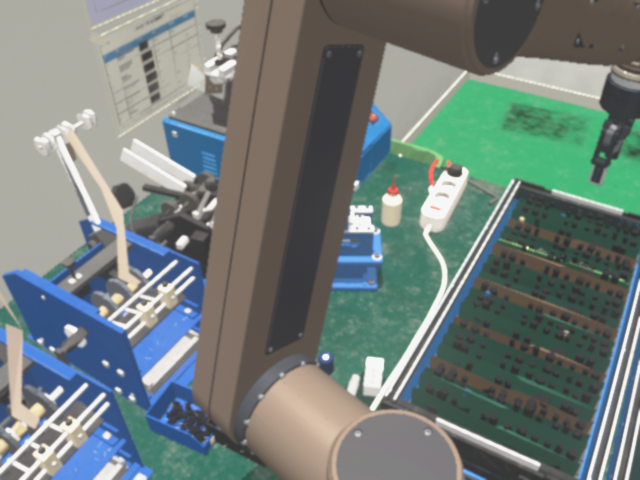

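View pics/side0.png

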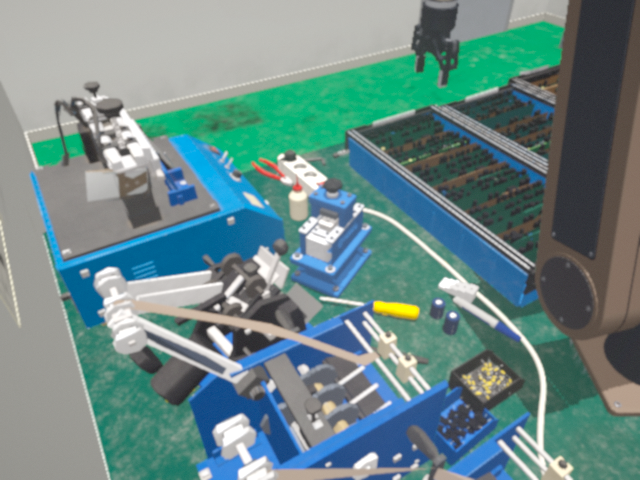

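The side view shows the press around (335,240) and the screwdriver with its tip at about (320,299) and handle end at (419,311). The bottle is at (298,205). The arm blocks the press in the scene view. I'll zoom in and measure.

```bash
cat > h.py <<'E'
import numpy as np, cv2
from plant import ctrl
def ray(c,u,v):
    x,y=(u-c["cx"])/c["fx"],(v-c["cy"])/c["fy"]
    a,b=x,y
    for _ in range(20):
        k=1+c["k1"]*(a*a+b*b); a,b=x/k,y/k
    M=np.array(c["camera_from_world"]); R=M[:3,:3]; o=-R.T@M[:3,3]
    d=R.T@np.array([a,b,1.]); return o,d/np.linalg.norm(d)
def onz(c,u,v,z):
    o,d=ray(c,u,v); return o+d*(z-o[2])/d[2]
def proj(c,p):
    M=np.array(c["camera_from_world"]); q=M[:3,:3]@np.array(p)+M[:3,3]
    a,b=q[0]/q[2],q[1]/q[2]; k=1+c["k1"]*(a*a+b*b)
    return np.array([c["fx"]*a*k+c["cx"],c["fy"]*b*k+c["cy"]])
E
python3 - <<'E'
from h import *
c=ctrl.calibration("side"); im=cv2.imread("pics/side0.png")
cv2.imwrite("pics/c1.png",cv2.resize(im[170:330,260:460],None,fx=4,fy=4,interpolation=cv2.INTER_CUBIC)[:600])
h=cv2.cvtColor(im,cv2.COLOR_BGR2HSV); m=cv2.inRange(h,(20,150,120),(35,255,255)); m[:290]=0;m[330:]=0
ys,xs=np.nonzero(m); sel=(xs>350)&(xs<430); xs,ys=xs[sel],ys[sel]; print(xs.min(),xs.max(),len(xs),xs.mean(),ys.mean())
for u,v in((xs.mean(),ys.mean()),(320,299),(420,312)): print(onz(c,u,v,.0125))
print("knob",onz(c,333,186,.2))
print([ (x,y,proj(c,(x,y,0)).round()) for x in(.4,.6) for y in(-.3,-.1,.1)])
E
```

```text
374 418 565 396.49557522123894 309.50442477876106
[ 0.39621882 -0.1130704   0.0125    ]
[ 0.53763229 -0.14276542  0.0125    ]
[ 0.35378481 -0.1060553   0.0125    ]
knob [ 0.51073592 -0.24473966  0.2       ]
[(0.4, -0.3, array([383., 248.])), (0.4, -0.1, array([395., 319.])), (0.4, 0.1, array([411., 420.])), (0.6, -0.3, array([290., 249.])), (0.6, -0.1, array([286., 321.])), (0.6, 0.1, array([281., 423.]))]
```

View pics/c1.png

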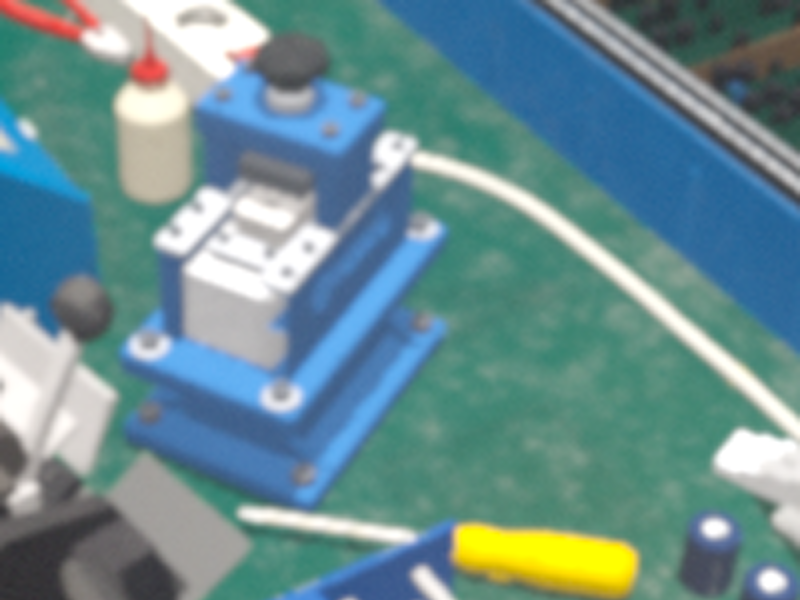

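View pics/wrist0.png

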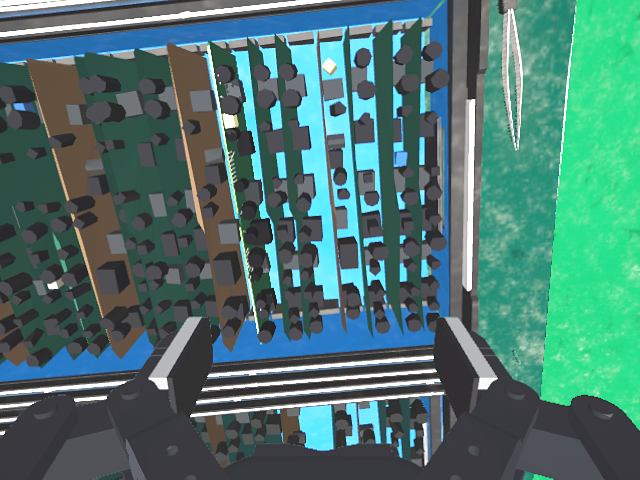

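The zoom shows the press front slot facing the robot. Foot front edge runs from about side px (336,296) to (370,252), and a blue jig wall top stands near the shaft at about (370,302). Next I'll fit the press pose and the tray rim.

Run:
```python
from h import *
c=ctrl.calibration("side")
P=lambda u,v,z:onz(c,260+u/4,170+v/4,z)[:2].round(4)
print("foot FL,FR(bottom)",P(307,507,0),P(445,332,.0), "RL",P(128,440,0))
print("bed top FL,FR,RL",P(292,405,.07),P(446,228,.07),P(122,350,.07))
print("screws bed(z70) FL FR RL",P(281,393,.07),P(422,223,.07),P(149,343,.07))
print("wall top front L,R",P(300,270,.133),P(413,140,.133))
print("slot ends",P(322,300,.103),P(383,228,.103))
for z in(.115,): print("tray rim",[onz(c,u,v,z)[:2].round(3) for u,v in((348,133),(440,205),(540,278))])
print("bottle",onz(c,298,217,0))
for z in (.08,.12,.16): print("jigwall top",z,[onz(c,u,v,z)[:2].round(3) for u,v in((372,302),(300,350))])
```

```text
foot FL,FR(bottom) [ 0.5052 -0.1594] [ 0.4273 -0.2844] RL [ 0.5934 -0.2074]
bed top FL,FR,RL [ 0.5128 -0.1581] [ 0.4304 -0.286 ] [ 0.5925 -0.1976]
screws bed(z70) FL FR RL [ 0.5176 -0.1662] [ 0.4423 -0.2903] [ 0.5798 -0.2023]
wall top front L,R [ 0.5088 -0.1798] [ 0.4507 -0.2765]
slot ends [ 0.4979 -0.1936] [ 0.4663 -0.246 ]
tray rim [array([ 0.463, -0.598]), array([ 0.295, -0.297]), array([ 0.168, -0.087])]
bottle [ 0.5865072  -0.41349819  0.        ]
jigwall top 0.08 [array([ 0.449, -0.071]), array([0.569, 0.025])]
jigwall top 0.12 [array([ 0.454, -0.035]), array([0.567, 0.056])]
jigwall top 0.16 [array([0.46 , 0.002]), array([0.565, 0.086])]
```

```bash
cat >> h.py <<'E'
from scipy.spatial.transform import Rotation as Ro
def tool():
    s=ctrl.get_state(); return s,s["eef_pos"],Ro.from_quat(s["tcp_rot"])
def target(R0,axis,flip=1):
    """rotvec/pi taking R0 to tool whose z axis... screwdriver axis vector 'axis' lies along flip*tool z, x down-ish"""
    a=np.array(axis)/np.linalg.norm(axis); z=flip*a
    y=np.cross([0,0,1.],a)*-flip; y/=np.linalg.norm(y); x=np.cross(y,z)
    R=Ro.from_matrix(np.c_[x,y,z]); return R,(R*R0.inv()).as_rotvec()/np.pi
E
python3 - <<'E'
from h import *
s,p,R=tool(); print(R.as_matrix().round(3))
M=np.array(ctrl.calibration("wrist")["camera_from_world"]); o=-M[:3,:3].T@M[:3,3]
print("cam in tool",R.inv().apply(o-p).round(4),"axis",R.inv().apply(M[2,:3]).round(3))
a=np.deg2rad(-11.4)
for f in(1,-1):
    T,rv=target(R,[np.cos(a),np.sin(a),0],f); print(f,T.as_matrix().round(2).tolist(),rv.round(3))
E
```

```text
[[-0.     0.41  -0.912]
 [ 0.002 -0.912 -0.41 ]
 [-1.    -0.002 -0.   ]]
cam in tool [-0.1183 -0.0004 -0.0825] axis [ 0.947 -0.001  0.322]
1 [[0.0, -0.2, 0.98], [0.0, -0.98, -0.2], [1.0, 0.0, 0.0]] [-0.112  0.994  0.001]
-1 [[0.0, 0.2, -0.98], [0.0, 0.98, 0.2], [1.0, 0.0, 0.0]] [ 0.993  0.112 -0.   ]
```

Call:
{"api": "play_rows", "payload": {
  "targets": [
    {"delta_pos":[0.02,0.04,0.08],"delta_rot":[0,0,0.05],"claw":85},
    {"delta_pos":[0.05,0.1,0.1],"delta_rot":[0,0,0.1],"claw":85},
    {"delta_pos":[0.173,0.485,0.1],"delta_rot":[0,0,0.803],"claw":85},
    {"delta_pos":[0.173,0.485,0.1],"delta_rot":[0,0,0.803],"claw":85},
    {"delta_pos":[0.173,0.485,0.1],"delta_rot":[0,0,0.803],"claw":85},
    {"delta_pos":[0.173,0.485,0.1],"delta_rot":[0,0,0.803],"claw":85},
    {"delta_pos":[0.173,0.485,0.1],"delta_rot":[0,0,0.803],"claw":85},
    {"delta_pos":[0.173,0.485,0.1],"delta_rot":[0,0,0.803],"claw":85},
    {"delta_pos":[0.173,0.485,0.1],"delta_rot":[0,0,0.803],"claw":85},
    {"delta_pos":[0.173,0.485,0.1],"delta_rot":[0,0,0.803],"claw":85},
    {"delta_pos":[0.173,0.485,0.1],"delta_rot":[0,0,0.803],"claw":85},
    {"delta_pos":[0.173,0.485,0.1],"delta_rot":[0,0,0.803],"claw":85},
    {"delta_pos":[0.173,0.485,0.1],"delta_rot":[0,0,0.803],"claw":85},
    {"delta_pos":[0.173,0.485,0.1],"delta_rot":[0,0,0.803],"claw":85},
    {"delta_pos":[0.173,0.485,0.1],"delta_rot":[0,0,0.803],"claw":85},
    {"delta_pos":[0.173,0.485,0.1],"delta_rot":[0,0,0.803],"claw":85},
    {"delta_pos":[0.173,0.485,0.1],"delta_rot":[0,0,0.803],"claw":85},
    {"delta_pos":[0.173,0.485,0.1],"delta_rot":[0,0,0.803],"claw":85},
    {"delta_pos":[0.173,0.485,0.1],"delta_rot":[0,0,0.803],"claw":85},
    {"delta_pos":[0.173,0.485,0.1],"delta_rot":[0,0,0.803],"claw":85}
  ]
}}

```text
time: 1.82
eef_pos: [0.4497, -0.1299, 0.3549]
tcp_rot: [0.074, 0.703, -0.076, 0.703]
contact_force: [0.1, 0.7, -0.3]
opening: 0.996
```

```bash
sed -i 's/y=np.cross(\[0,0,1.\],a)\*-flip/y=np.cross([0,0,1.],a)*flip/' h.py
python3 - <<'E'
from h import *
import json
s,p,R=tool(); print(s["time"],p,R.as_matrix().round(3).tolist(),s["qpos"].round(2))
c=ctrl.calibration("wrist"); im=ctrl.read_camera("wrist"); cv2.imwrite("pics/w1.png",im)
json.dump({k:np.array(v).tolist() for k,v in c.items()},open("w1.json","w"))
E
```

```text
1.8167 [ 0.44968401 -0.12991354  0.35488076] [[-0.001, 0.211, 0.978], [-0.001, 0.978, -0.211], [-1.0, -0.002, -0.001]] [-0.5  -0.25  1.94 -0.    1.45 -1.86]
```

View pics/w1.png

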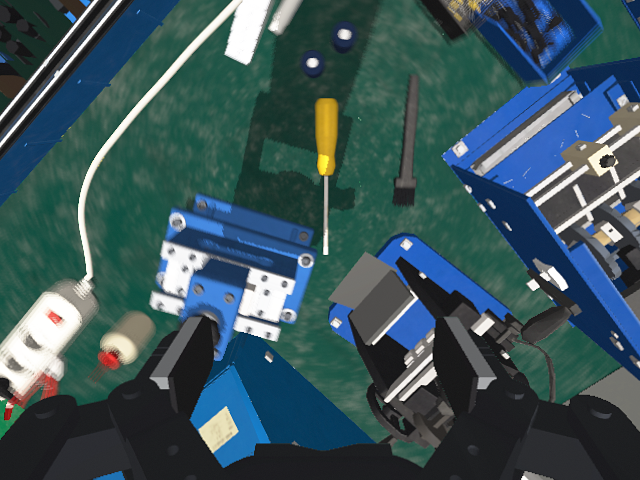

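The wrist view shows the screwdriver from (326,98) to (326,254), with the tip at the bottom. The brush is well clear at (405,75–205). Press bed screws are at (306,261) and (178,222), and the tray rim is at upper left.

```bash
python3 - <<'E'
from h import *
import json
c=json.load(open("w1.json")); im=cv2.imread("pics/w1.png")
h=cv2.cvtColor(im,cv2.COLOR_BGR2HSV); m=cv2.inRange(h,(18,120,90),(35,255,255)); m[:, :300]=0;m[:,350:]=0;m[:90]=0;m[185:]=0
ys,xs=np.nonzero(m); print(ys.min(),ys.max())
A=onz(c,xs[ys<ys.min()+6].mean(),ys.min(),.0125);B=onz(c,326,254,.0125);print("end,tip",A,B,np.linalg.norm(A-B))
d=(B-A)/np.linalg.norm(B-A); print("ang",np.degrees(np.arctan2(d[1],d[0])))
P=lambda u,v,z:onz(c,u,v,z)[:2]
l,r=P(306,261,.07),P(178,222,.07); v=l-r; print("bed screws",l,r,np.linalg.norm(v),np.degrees(np.arctan2(v[1],v[0])))
print("tray rim",P(120,0,.115),P(0,150,.115), P(60,75,.115))
E
python3 - <<'E'
import cv2
im=cv2.imread("pics/w1.png")
cv2.imwrite("pics/w1c.png",cv2.resize(im[185:365,140:340],None,fx=3.3,fy=3.3,interpolation=cv2.INTER_CUBIC))
E
```

```text
98 175
end,tip [ 0.35704752 -0.10618793  0.0125    ] [ 0.53816059 -0.14476091  0.0125    ] 0.18517510114736668
ang -12.023067401884537
bed screws [ 0.52043569 -0.16421142] [ 0.44752502 -0.28882202] 0.1443737107610125 59.66775184750999
tray rim [ 0.25346252 -0.25360334] [ 0.34169073 -0.40236089] [ 0.29497622 -0.32389749]
```

View pics/w1c.png

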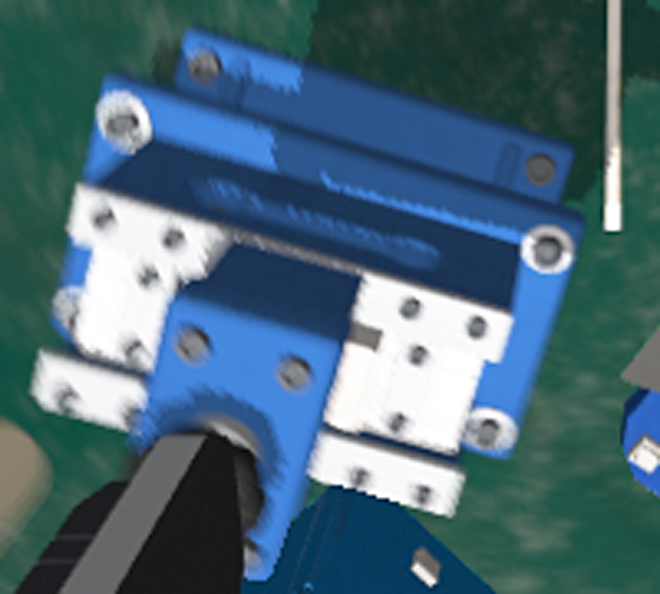

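Call:
{"api": "play_rows", "payload": {
  "newtons": 100,
  "targets": [
    {"delta_pos":[-0.0217,0.0086,-0.04],"delta_rot":[0,0,0],"claw":60},
    {"delta_pos":[-0.0217,0.0086,-0.08],"delta_rot":[0,0,0],"claw":60},
    {"delta_pos":[-0.0217,0.0086,-0.29],"delta_rot":[0,0,0],"claw":60},
    {"delta_pos":[-0.0217,0.0086,-0.29],"delta_rot":[0,0,0],"claw":60},
    {"delta_pos":[-0.0217,0.0086,-0.29],"delta_rot":[0,0,0],"claw":60},
    {"delta_pos":[-0.0217,0.0086,-0.29],"delta_rot":[0,0,0],"claw":60},
    {"delta_pos":[-0.0217,0.0086,-0.29],"delta_rot":[0,0,0],"claw":60},
    {"delta_pos":[-0.0217,0.0086,-0.305],"delta_rot":[0,0,0],"claw":60},
    {"delta_pos":[-0.0217,0.0086,-0.32],"delta_rot":[0,0,0],"claw":60},
    {"delta_pos":[-0.0217,0.0086,-0.328],"delta_rot":[0,0,0],"claw":60},
    {"delta_pos":[-0.0217,0.0086,-0.328],"delta_rot":[0,0,0],"claw":60},
    {"delta_pos":[-0.0217,0.0086,-0.328],"delta_rot":[0,0,0],"claw":15},
    {"delta_pos":[-0.0217,0.0086,-0.328],"delta_rot":[0,0,0],"claw":15},
    {"delta_pos":[-0.0217,0.0086,-0.328],"delta_rot":[0,0,0],"claw":15},
    {"delta_pos":[-0.0217,0.0086,-0.328],"delta_rot":[0,0,0],"claw":15},
    {"delta_pos":[-0.0217,0.0086,-0.328],"delta_rot":[0,0,0],"claw":15},
    {"delta_pos":[-0.0217,0.0086,-0.328],"delta_rot":[0,0,0],"claw":15},
    {"delta_pos":[-0.0217,0.0086,-0.328],"delta_rot":[0,0,0],"claw":15}
  ]
}}

```text
time: 3.37
eef_pos: [0.4293, -0.122, 0.0288]
tcp_rot: [0.073, 0.703, -0.075, 0.704]
contact_force: [-1.5, 0.7, 6.6]
opening: 0.255
```

Run:
```python
from h import *
import json
c=json.load(open("w1.json"))
f=lambda a,b:(140+a/3.3,185+b/3.3)
obs=[((105,75),(-48,-82,70)),((583,212),(-48,82,70)),((505,457),(48,82,70)),((75,183),(-34.5,-64,133)),((512,312),(-34.5,64,133))]
a=[];b=[]
for (u,v),q in obs:
    w=onz(c,*f(u,v),q[2]/1000); a.append(q[:2]);b.append(w[:2]*1000)
a=np.array(a,float);b=np.array(b)
ac,bc=a-a.mean(0),b-b.mean(0)
th=np.arctan2((ac[:,0]*bc[:,1]-ac[:,1]*bc[:,0]).sum(),(ac*bc).sum())
Rm=np.array([[np.cos(th),-np.sin(th)],[np.sin(th),np.cos(th)]]); t=b.mean(0)-Rm@a.mean(0)
print(np.degrees(th),t,(a@Rm.T+t-b).round(1))
print("home",Rm@[-34.5,-30]+t,"out",Rm@[-34.5,30]+t)
for u,v in((120,0),(0,150)): print("rim in press",Rm.T@(onz(c,u,v,.115)[:2]*1000-t))
cs=ctrl.calibration("side")
S=lambda u,v,z:Rm.T@(onz(cs,260+u/4,170+v/4,z)[:2]*1000-t)
print("side check bedFL,FR,wallL,R",S(292,405,.07),S(446,228,.07),S(300,270,.133),S(413,140,.133))
print(ctrl.get_state()["eef_pos"])
```

```text
-29.771643684271297 [ 511.56119707 -243.39845884] [[-2.  -0.7]
 [ 1.3  1.2]
 [-0.4  0.8]
 [ 0.8 -1.1]
 [ 0.3 -0.2]]
home [ 466.71847405 -252.30801503] out [ 496.51114005 -200.22733673]
rim in press [-218.96539451 -137.01541902]
rim in press [ -68.51757105 -222.32942231]
side check bedFL,FR,wallL,R [-41.3171936   74.65112306] [-49.31191313 -77.23422941] [-33.99180501  53.80112774] [-36.37118831 -58.94909212]
[ 0.42932551 -0.12203795  0.02877123]
```

Run:
```python
from h import *
import json
s,p,R=tool(); print(s["qpos"].round(3),p)
th=np.radians(-29.8);d=np.radians(12)
a=[np.cos(th)*np.cos(d),np.sin(th)*np.cos(d),-np.sin(d)]
T,rv=target(R,a); print(rv.round(4))
tip=np.array([.5382,-.1448,.0125]); loc=R.inv().apply(tip-p); print("tip in tool",loc)
print("TCP = tip -",T.apply(loc))
c=json.load(open("w1.json"))
for u,v in((205,190),(435,250)): print(onz(c,140+u/3.3,185+v/3.3,.103))
```

```text
[-0.504  0.119  2.258 -0.003  0.762 -1.864] [ 0.42932551 -0.12203795  0.02877123]
[ 0.0249  0.0629 -0.0988]
tip in tool [0.01652463 0.00033627 0.11119056]
TCP = tip - [ 0.09156462 -0.05205204 -0.03928134]
[ 0.46660653 -0.25770108  0.103     ]
[ 0.50038286 -0.19408484  0.103     ]
```

Call:
{"api": "play_rows", "payload": {
  "targets": [
    {"delta_pos":[0,0,0.03],"delta_rot":[0,0,0],"claw":15},
    {"delta_pos":[0,0,0.07],"delta_rot":[0,0,0],"claw":15},
    {"delta_pos":[0,0,0.22],"delta_rot":[0,0,0],"claw":15},
    {"delta_pos":[0,0,0.22],"delta_rot":[0,0,0],"claw":15},
    {"delta_pos":[0,0,0.22],"delta_rot":[0,0,0],"claw":15},
    {"delta_pos":[0,0,0.22],"delta_rot":[0,0,0],"claw":15},
    {"delta_pos":[-0.03,-0.03,0.22],"delta_rot":[0.012,0.03,-0.04],"claw":15},
    {"delta_pos":[-0.05,-0.05,0.22],"delta_rot":[0.02,0.05,-0.07],"claw":15},
    {"delta_pos":[-0.0715,-0.068,0.21],"delta_rot":[0.0249,0.0629,-0.0988],"claw":15},
    {"delta_pos":[-0.0715,-0.068,0.19],"delta_rot":[0.0249,0.0629,-0.0988],"claw":15},
    {"delta_pos":[-0.0715,-0.068,0.16],"delta_rot":[0.0249,0.0629,-0.0988],"claw":15},
    {"delta_pos":[-0.0715,-0.068,0.13],"delta_rot":[0.0249,0.0629,-0.0988],"claw":15},
    {"delta_pos":[-0.0715,-0.068,0.113],"delta_rot":[0.0249,0.0629,-0.0988],"claw":15},
    {"delta_pos":[-0.0715,-0.068,0.113],"delta_rot":[0.0249,0.0629,-0.0988],"claw":15},
    {"delta_pos":[-0.0715,-0.068,0.113],"delta_rot":[0.0249,0.0629,-0.0988],"claw":15}
  ]
}}

```text
time: 4.62
eef_pos: [0.3575, -0.1898, 0.1417]
tcp_rot: [0.2, 0.751, -0.162, 0.608]
contact_force: [-0.7, 0.1, -0.1]
opening: 0.251
```

Run:
```python
from h import *
s,p,R=tool(); print(s["time"],p,R.as_matrix().round(3).tolist(),s["qpos"].round(3),s["opening"])
tip=p+R.apply([.0165,.0003,.1112]); home=np.array([.4667,-.2523,.103])
print("tip",tip,"axis angs",np.degrees(np.arctan2(*R.as_matrix()[[1,0],2])))
ims=[]
for n in("side","scene"):
    c=ctrl.calibration(n); im=ctrl.read_camera(n); cv2.imwrite(f"pics/{n}1.png",im)
    q=proj(c,home); print(n,"home",q,"tip",proj(c,tip))
    u,v=q.round().astype(int); x0,y0=u-50,v-60
    print("crop origin",x0,y0); ims.append(cv2.resize(im[y0:y0+120,x0:x0+100],None,fx=4,fy=4.,interpolation=cv2.INTER_CUBIC))
cv2.imwrite("pics/c2.png",np.hstack(ims))
```

```text
4.6167 [ 0.35748201 -0.18975252  0.14167014] [[-0.181, 0.497, 0.849], [0.104, 0.868, -0.486], [-0.978, 0.0, -0.209]] [-0.717 -0.078  2.207 -0.043  1.219 -1.748] 0.25073439634248257
tip [ 0.44900417 -0.24181553  0.10228845] axis angs -29.79887011250983
side home [355.31670847 224.95600093] tip [364.79312891 228.49292202]
crop origin 305 165
scene home [354.3131068  242.61779727] tip [354.59558563 250.74385239]
crop origin 304 183
```

View pics/c2.png

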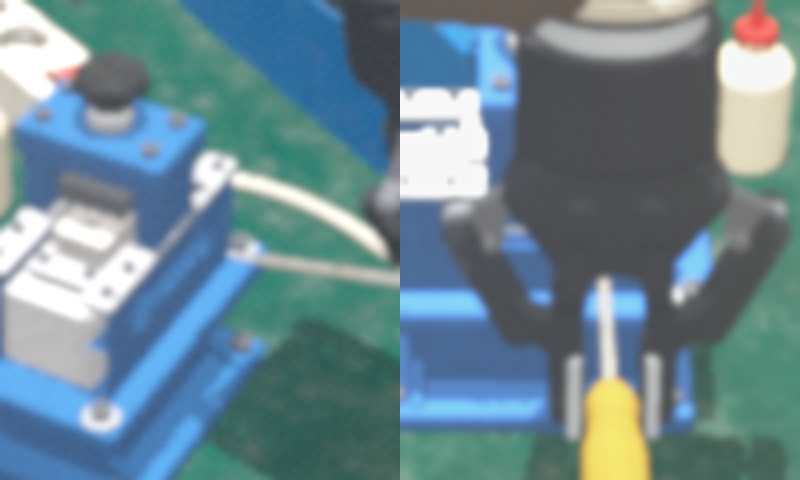

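The side crop shows the tip at about (363,227) px, against a prediction of (365,228), with the home end of the slot just ahead of it. That's well within the hole's tolerance, so I'm advancing gently.

Call:
{"api": "play_rows", "payload": {
  "targets": [
    {"delta_pos":[0.0087,-0.005,0.0007],"delta_rot":[0,0,0],"claw":15},
    {"delta_pos":[0.013,-0.0075,0.0007],"delta_rot":[0,0,0],"claw":15},
    {"delta_pos":[0.0165,-0.0095,0.0007],"delta_rot":[0,0,0],"claw":15},
    {"delta_pos":[0.0191,-0.0109,0.0007],"delta_rot":[0,0,0],"claw":15},
    {"delta_pos":[0.0208,-0.0119,0.0007],"delta_rot":[0,0,0],"claw":15},
    {"delta_pos":[0.0208,-0.0119,0.0007],"delta_rot":[0,0,0],"claw":15}
  ]
}}

```text
time: 5.22
eef_pos: [0.3799, -0.2029, 0.1445]
tcp_rot: [0.199, 0.75, -0.162, 0.61]
contact_force: [-0.1, -1.0, -0.9]
opening: 0.254
```

Call:
{"api": "play_rows", "payload": {
  "targets": [
    {"delta_pos":[0,0,-0.0018],"delta_rot":[0,0,0],"claw":15},
    {"delta_pos":[0,0,-0.0018],"delta_rot":[0,0,0],"claw":15}
  ]
}}

```text
time: 5.38
eef_pos: [0.3795, -0.2026, 0.1422]
tcp_rot: [0.199, 0.75, -0.162, 0.609]
contact_force: [-0.4, 0.4, -0.4]
opening: 0.252
```

Run:
```python
from h import *
s,p,R=tool(); print(p,s["contact_force"],s["qpos"].round(3),s["dq"].round(3))
tip=p+R.apply([.0165,.0003,.1112]); xh=np.array([.868,-.4965,0]);yh=np.array([.4965,.868,0]);d=tip-[.4667,-.2523,.103]
print("tip rel home in press",d@xh,d@yh,d[2])
```

```text
[ 0.37954049 -0.20256978  0.14219984] [-0.43824009  0.41244013 -0.40681043] [-0.706 -0.02   2.15  -0.041  1.214 -1.739] [-0.001 -0.002  0.001 -0.     0.007 -0.001]
tip rel home in press 0.005101282004013144 0.00016010066464013052 0.0002386609839414161
```

Tip should be about 5 mm inside the hole with no contact. Pressing on in small steps.

Call:
{"api": "play_rows", "payload": {
  "targets": [
    {"delta_pos":[0.0026,-0.0015,0.0005],"delta_rot":[0,0,0],"claw":15},
    {"delta_pos":[0.0043,-0.0025,0.0005],"delta_rot":[0,0,0],"claw":15},
    {"delta_pos":[0.0043,-0.0025,0.0005],"delta_rot":[0,0,0],"claw":15}
  ]
}}

```text
time: 5.63
eef_pos: [0.3827, -0.2043, 0.1422]
tcp_rot: [0.2, 0.752, -0.162, 0.607]
contact_force: [-5.3, 2.5, 1.2]
opening: 0.254
```

Call:
{"api": "play_rows", "payload": {
  "targets": [
    {"delta_pos":[0.0017,-0.001,0],"delta_rot":[0,0,0],"claw":15},
    {"delta_pos":[0.0035,-0.002,0],"delta_rot":[0,0,0],"claw":15},
    {"delta_pos":[0.0035,-0.002,0],"delta_rot":[0,0,0],"claw":15}
  ]
}}

```text
time: 5.88
eef_pos: [0.385, -0.2056, 0.1419]
tcp_rot: [0.2, 0.753, -0.161, 0.605]
contact_force: [-6.5, 2.0, 1.8]
opening: 0.255
```

Call:
{"api": "play_rows", "payload": {
  "targets": [
    {"delta_pos":[0.0026,-0.0015,0.0005],"delta_rot":[0,0,0],"claw":15},
    {"delta_pos":[0.0048,-0.0027,0.0005],"delta_rot":[0,0,0],"claw":15},
    {"delta_pos":[0.0052,-0.003,0.0005],"delta_rot":[0,0,0],"claw":15},
    {"delta_pos":[0.0052,-0.003,0.0005],"delta_rot":[0,0,0],"claw":15}
  ]
}}

```text
time: 6.22
eef_pos: [0.3885, -0.2076, 0.142]
tcp_rot: [0.201, 0.755, -0.16, 0.603]
contact_force: [-7.1, 3.2, 3.3]
opening: 0.253
```

```bash
cat > st.py <<'E'
from h import *
s,p,R=tool(); xh=np.array([.868,-.4965,0]);yh=np.array([.4965,.868,0]);f=s["contact_force"]
tip=p+R.apply([.0165,.0003,.1112]);d=tip-[.4667,-.2523,.103]
print(s["time"],"tip rel home mm",(1e3*np.array([d@xh,d@yh,d[2]])).round(1),"F",np.array([f@xh,f@yh,f[2]]).round(1),s["wrist_torque"].round(2),"pitch",np.degrees(np.arcsin(-R.as_matrix()[2,2])).round(2),p.round(4))
E
python3 st.py
```

```text
6.2167 tip rel home mm [14.7  0.3 -1.8] F [-7.7 -0.8  3.3] [ 0.35  0.94 -0.  ] pitch 12.82 [ 0.3885 -0.2076  0.142 ]
```

Call:
{"api": "play_rows", "payload": {
  "targets": [
    {"delta_pos":[0.0015,0.0026,0.0],"delta_rot":[0,0,0],"claw":15},
    {"delta_pos":[0.003,0.0052,0.0],"delta_rot":[0,0,0],"claw":15},
    {"delta_pos":[0.005,0.0087,0.0],"delta_rot":[0,0,0],"claw":15},
    {"delta_pos":[0.007,0.0122,0.0],"delta_rot":[0,0,0],"claw":15},
    {"delta_pos":[0.008,0.0139,0.0],"delta_rot":[0,0,0],"claw":15},
    {"delta_pos":[0.008,0.0139,0.0],"delta_rot":[0,0,0],"claw":15}
  ]
}}

```text
time: 6.72
eef_pos: [0.3946, -0.1926, 0.1412]
tcp_rot: [0.201, 0.758, -0.16, 0.6]
contact_force: [-6.7, 2.3, 0.2]
opening: 0.248
```

```bash
python3 st.py
```

```text
6.7167 tip rel home mm [12.3 16.2 -3.3] F [-7.  -1.4  0.2] [ 0.24  0.91 -0.16] pitch 13.22 [ 0.3946 -0.1926  0.1412]
```

Call:
{"api": "play_rows", "payload": {
  "targets": [
    {"delta_pos":[0.0026,-0.0015,0.0],"delta_rot":[-0.0028,-0.0048,0],"claw":15},
    {"delta_pos":[0.0036,0.0002,0.0],"delta_rot":[-0.0028,-0.0048,0],"claw":15},
    {"delta_pos":[0.0056,0.0037,0.0],"delta_rot":[-0.0028,-0.0048,0],"claw":15},
    {"delta_pos":[0.0076,0.0072,0.0],"delta_rot":[-0.0028,-0.0048,0],"claw":15},
    {"delta_pos":[0.0096,0.0107,0.0],"delta_rot":[-0.0028,-0.0048,0],"claw":15},
    {"delta_pos":[0.0116,0.0142,0.0],"delta_rot":[-0.0028,-0.0048,0],"claw":15},
    {"delta_pos":[0.0135,0.0176,0.0],"delta_rot":[-0.0028,-0.0048,0],"claw":15},
    {"delta_pos":[0.0135,0.0176,0.0],"delta_rot":[-0.0028,-0.0048,0],"claw":15}
  ]
}}

```text
time: 7.38
eef_pos: [0.4061, -0.1737, 0.1402]
tcp_rot: [0.2, 0.755, -0.161, 0.604]
contact_force: [-5.3, 2.3, 0.5]
opening: 0.254
```

```bash
python3 st.py
python3 - <<'E'
from h import *
im=ctrl.read_camera("side"); cv2.imwrite("pics/c3.png",cv2.resize(im[180:280,290:410],None,fx=5,fy=5,interpolation=cv2.INTER_CUBIC))
E
```

```text
7.3833 tip rel home mm [13.2 38.3 -3.3] F [-5.8 -0.7  0.5] [ 0.23  0.97 -0.11] pitch 12.66 [ 0.4061 -0.1737  0.1402]
```

View pics/c3.png

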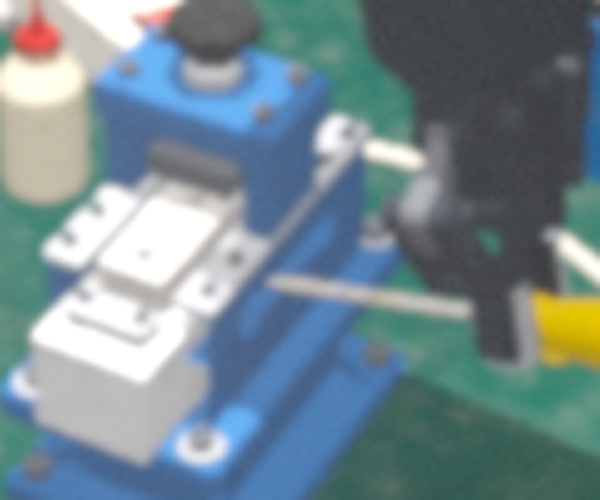

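The slide is about 30 mm out and follows the tip in the slot (shaft enters the slot near crop (275,280)). Continuing.

Call:
{"api": "play_rows", "payload": {
  "targets": [
    {"delta_pos":[0.0023,0.001,0.001],"delta_rot":[0,0,0],"claw":15},
    {"delta_pos":[0.0043,0.0045,0.001],"delta_rot":[0,0,0],"claw":15},
    {"delta_pos":[0.0063,0.008,0.001],"delta_rot":[0,0,0],"claw":15},
    {"delta_pos":[0.0083,0.0115,0.001],"delta_rot":[0,0,0],"claw":15},
    {"delta_pos":[0.0103,0.015,0.001],"delta_rot":[0,0,0],"claw":15},
    {"delta_pos":[0.0123,0.0185,0.001],"delta_rot":[0,0,0],"claw":15},
    {"delta_pos":[0.014,0.0215,0.001],"delta_rot":[0,0,0],"claw":15},
    {"delta_pos":[0.0155,0.0242,0.001],"delta_rot":[0,0,0],"claw":15},
    {"delta_pos":[0.0155,0.0242,0.001],"delta_rot":[0,0,0],"claw":15}
  ]
}}

```text
time: 8.18
eef_pos: [0.4211, -0.1485, 0.1407]
tcp_rot: [0.2, 0.755, -0.16, 0.603]
contact_force: [-4.5, 3.9, -0.1]
opening: 0.254
```

```bash
python3 st.py
```

```text
8.1833 tip rel home mm [13.7 67.9 -3. ] F [-5.8  1.1 -0.1] [0.57 0.61 0.09] pitch 12.81 [ 0.4211 -0.1485  0.1407]
```

Call:
{"api": "play_rows", "payload": {
  "targets": [
    {"delta_pos":[0.0015,0.0026,0],"delta_rot":[0,0,0],"claw":15},
    {"delta_pos":[0.002,0.0035,0],"delta_rot":[0,0,0],"claw":15},
    {"delta_pos":[0.002,0.0035,0],"delta_rot":[0,0,0],"claw":15}
  ]
}}

```text
time: 8.43
eef_pos: [0.4224, -0.1462, 0.1407]
tcp_rot: [0.199, 0.756, -0.162, 0.602]
contact_force: [-6.5, -3.2, -0.3]
opening: 0.254
```

```bash
python3 st.py
```

```text
8.4333 tip rel home mm [13.6 70.2 -3.1] F [-4.1 -6.  -0.3] [-0.73  1.23 -0.46] pitch 12.84 [ 0.4224 -0.1462  0.1407]
```

Call:
{"api": "play_rows", "payload": {
  "targets": [
    {"delta_pos":[-0.0035,0.002,0],"delta_rot":[0,0,0],"claw":15},
    {"delta_pos":[-0.0079,0.0023,0],"delta_rot":[0,0,0],"claw":15},
    {"delta_pos":[-0.0124,0.0025,0],"delta_rot":[0,0,0],"claw":15},
    {"delta_pos":[-0.0237,0.0089,0.001],"delta_rot":[0,0,0],"claw":15},
    {"delta_pos":[-0.0367,0.0164,0.002],"delta_rot":[0,0,0],"claw":15},
    {"delta_pos":[-0.0367,0.0164,0.002],"delta_rot":[0,0,0],"claw":15}
  ]
}}

```text
time: 8.93
eef_pos: [0.3846, -0.1287, 0.1426]
tcp_rot: [0.199, 0.756, -0.162, 0.602]
contact_force: [0.5, -0.7, -1.0]
opening: 0.253
```

```bash
python3 st.py
python3 - <<'E'
from h import *
s=ctrl.get_state(); print(s["qpos"].round(3))
im=ctrl.read_camera("side"); cv2.imwrite("pics/side4.png",im); cv2.imwrite("pics/c4.png",cv2.resize(im[180:280,290:410],None,fx=6,fy=6,interpolation=cv2.INTER_CUBIC))
E
```

```text
8.9333 tip rel home mm [-27.9  66.7  -1.2] F [ 0.8 -0.3 -1. ] [-0.05 -0.08  0.01] pitch 12.84 [ 0.3846 -0.1287  0.1426]
[-0.566 -0.07   2.2   -0.015  1.236 -1.61 ]
```

View pics/c4.png

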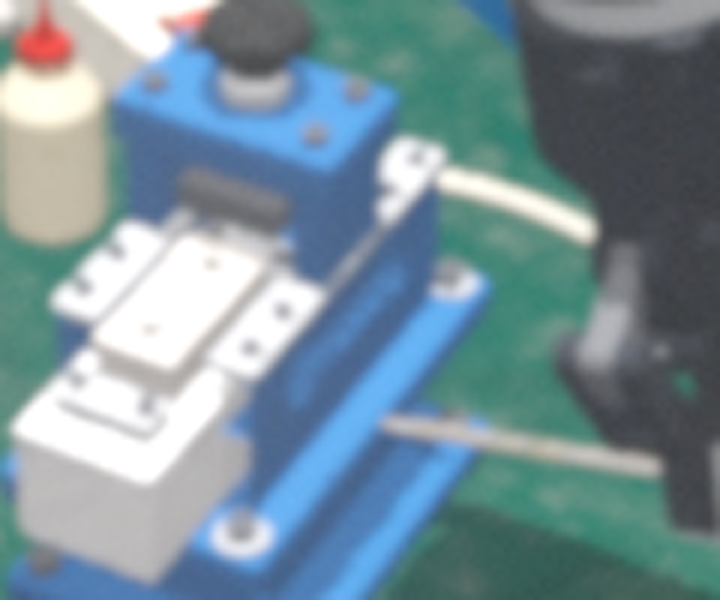

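Run:
```python
from h import *
c=ctrl.calibration("side"); t=np.array([.5116,-.2434]);xh=np.array([.868,-.4965]);yh=np.array([.4965,.868])
for n,pts in dict(c1=((306,235.5),(330.7,245)),c3=((296.4,249),(315,251)),c4=((292.5,251.7),(314.7,261.7))).items():
    for q in pts:
        w=onz(c,*q,.113)[:2]-t; print(n,q,(1e3*np.array([w@xh,w@yh])).round(1))
for s in(0,30,60): print(s,[proj(c,[*(t+x*xh+(.06+s/1000)*yh),z]).round(1) for x in(-.0235,.0235) for z in(.07,.113)])
```

```text
c1 (306, 235.5) [27.3 53.4]
c1 (330.7, 245) [-26.1  55.3]
c3 (296.4, 249) [23.3 94.4]
c3 (315, 251) [-9.  83.2]
c4 (292.5, 251.7) [ 25.6 104. ]
c4 (314.7, 261.7) [-22.5 108. ]
0 [array([328.3, 263.3]), array([328.2, 246.1]), array([306.7, 255.3]), array([306. , 238.2])]
30 [array([320.5, 273.2]), array([320.2, 255.8]), array([298.5, 264.8]), array([297.6, 247.5])]
60 [array([312.3, 283.4]), array([311.7, 266. ]), array([290. , 274.7]), array([288.8, 257.4])]
```

Call:
{"api": "play_rows", "payload": {
  "targets": [
    {"delta_pos":[-0.005,0.005,0.03],"delta_rot":[0,0,0],"claw":15},
    {"delta_pos":[-0.005,0.005,0.07],"delta_rot":[0,0,0],"claw":15},
    {"delta_pos":[0.01,0,0.19],"delta_rot":[-0.0635,-0.111,0],"claw":15},
    {"delta_pos":[0.01,0,0.19],"delta_rot":[-0.0635,-0.111,0],"claw":15},
    {"delta_pos":[0.01,0,0.19],"delta_rot":[-0.0635,-0.111,0],"claw":15},
    {"delta_pos":[0.01,0,0.19],"delta_rot":[-0.0635,-0.111,0],"claw":15},
    {"delta_pos":[0.01,0,0.19],"delta_rot":[-0.0635,-0.111,0],"claw":15},
    {"delta_pos":[0.01,0,0.19],"delta_rot":[-0.0635,-0.111,0],"claw":15}
  ]
}}

```text
time: 9.65
eef_pos: [0.3956, -0.1292, 0.3328]
tcp_rot: [0.164, 0.62, -0.199, 0.741]
contact_force: [0.5, -0.6, -0.8]
opening: 0.253
```

Run:
```python
from h import *
import json
c=ctrl.calibration("wrist"); im=ctrl.read_camera("wrist"); cv2.imwrite("pics/w2.png",im)
json.dump({k:np.array(v).tolist() for k,v in c.items()},open("w2.json","w"))
t=np.array([.5116,-.2434]);xh=np.array([.868,-.4965]);yh=np.array([.4965,.868])
for s in (50,60): print(s,[proj(c,[*(t+x*xh+(.06+s/1000)*yh),z]).round(1) for x in(-.0235,.0235) for z in(.113,)])
print([proj(c,[*(t-.0345*xh+y*yh),.103]).round(1) for y in(-.03,.03)])
print([proj(c,[*(t-.048*xh+y*yh),.07]).round(1) for y in(-.082,.082)])
```

```text
50 [array([390.8, 291.7]), array([387.2, 327.2])]
60 [array([400.7, 291.8]), array([396.5, 327.2])]
[array([254., 277.]), array([312.4, 277.1])]
[array([209.9, 249.5]), array([360.9, 249.6])]
```

View pics/w2.png

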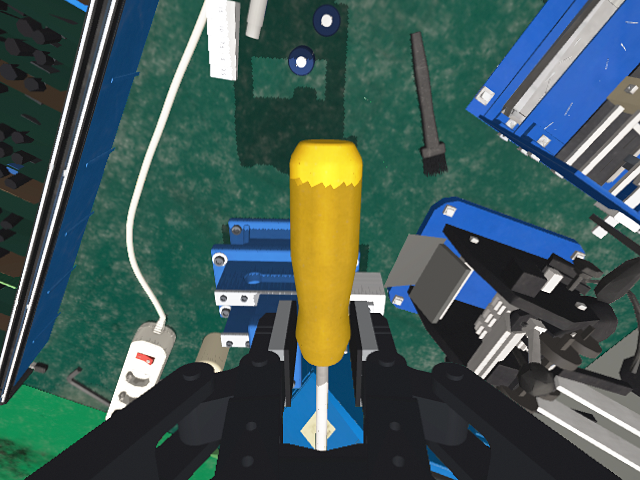

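w2 shows the slide's white end at about x=385, y=273–310, right of the bed end at 358. A fully out slide was predicted to reach about 400, so it may be short of the stop. I'll look closer, with both views in one picture.

Run:
```python
from h import *
a=cv2.imread("pics/w2.png")[225:345,200:400]; b=cv2.imread("pics/side4.png")[205:285,285:385]
A=cv2.resize(a,None,fx=4,fy=4,interpolation=cv2.INTER_CUBIC)[:300]
A=cv2.resize(a[15:90],(800,300),interpolation=cv2.INTER_CUBIC)
B=cv2.resize(b[10:70],(500,300),interpolation=cv2.INTER_CUBIC)
B=cv2.convertScaleAbs(B,alpha=1.4); B=np.hstack([B,np.zeros((300,300,3),np.uint8)])
cv2.imwrite("pics/c5.png",np.vstack([A,B]))
```

```text
(no output)
```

View pics/c5.png

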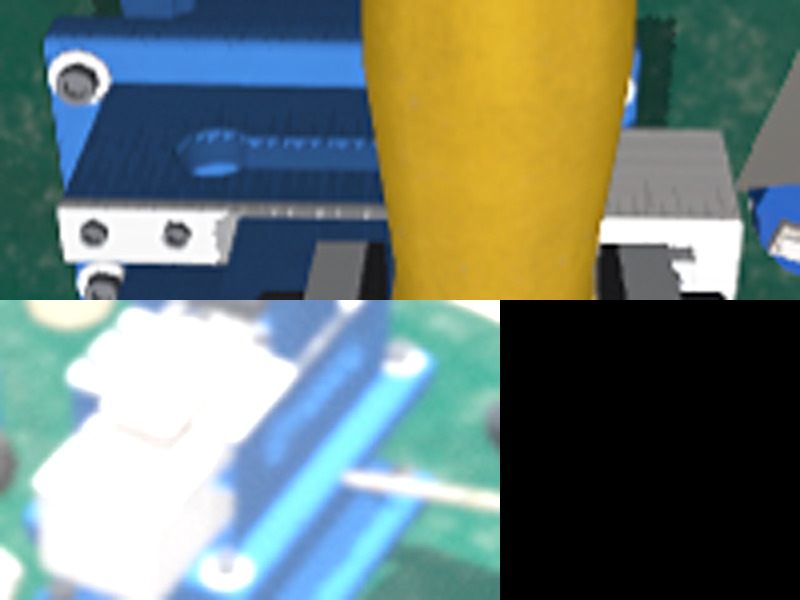

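Run:
```python
from h import *
import json
t=np.array([.5116,-.2434]);xh=np.array([.868,-.4965]);yh=np.array([.4965,.868])
w1=json.load(open("w1.json"));w2=json.load(open("w2.json"));sd=ctrl.calibration("side")
def P(c,u,v,z): w=onz(c,u,v,z)[:2]-t; return (1e3*np.array([w@xh,w@yh])).round(1)
for z in(.113,.12,.126): print(z,"w1 home",P(w1,140+477/3.3,185+365/3.3,z),P(w1,140+458/3.3,185+450/3.3,z),"w2",P(w2,385,295,z),"side4",P(sd,292.5,251.7,z),P(sd,314.7,261.7,z),"c1",P(sd,306,235.5,z),P(sd,330.7,245,z))
for z in(.07,.075,.08,.083): print(z,"bottoms w2",P(w2,379,273,z),"side4",P(sd,315,276.7,z),"c1",P(sd,328,261.5,z))
print("strip right end w1 z133",P(w1,140+512/3.3,185+312/3.3,.133),"left hole w2",P(w2,253,278,.103))
```

```text
0.113 w1 home [-5.3 60. ] [25.4 62.4] w2 [-19.4 104.4] side4 [ 25.6 104. ] [-22.5 108. ] c1 [27.3 53.4] [-26.1  55.3]
0.12 w1 home [-8.8 59.6] [21.3 62. ] w2 [-24.6 103. ] side4 [ 21.2 110.5] [-26.4 114.4] c1 [22.9 60.5] [-29.9  62.4]
0.126 w1 home [-11.9  59.3] [17.7 61.7] w2 [-29.1 101.9] side4 [ 17.4 116.1] [-29.7 120. ] c1 [19.1 66.6] [-33.2  68.4]
0.07 bottoms w2 [-17.7 103.7] side4 [-19.2 102.8] c1 [-20.6  55.8]
0.075 bottoms w2 [-21.  102.8] side4 [-21.8 107.1] c1 [-23.2  60.6]
0.08 bottoms w2 [-24.3 102. ] side4 [-24.4 111.5] c1 [-25.8  65.3]
0.083 bottoms w2 [-26.3 101.5] side4 [-26.  114.1] c1 [-27.3  68.1]
strip right end w1 z133 [-34.9  64. ] left hole w2 [-33.3 -31.2]
```

The front-edge measurements agree that the slide is only about 45 mm out. The tip must have ridden out of the bore and hit the end of the out hole instead. I'll check the tip for slip in the grip before going back.

Run:
```python
from h import *
sd=ctrl.calibration("side"); xh=np.array([.868,-.4965,0]);yh=np.array([.4965,.868,0])
H=np.array([.4667,-.2523,.103])
for n,r,ob in(("c2",(-20.5,0.3,-.7),(363.3,227.5)),("c4",(-27.9,66.7,-1.2),(354.7,250.8)),("c3-entry",(0,38.3,0),(345,236))):
    w=H+xh*r[0]/1e3+yh*r[1]/1e3+[0,0,r[2]/1e3]; print(n,proj(sd,w),"obs",ob, "d/dx mm",(proj(sd,w+xh*.01)-proj(sd,w))/10)
s,p,R=tool(); d=p+R.apply([.0165,.0003,.1112])-H
print(p,"tip rel",d@xh,d@yh,d[2])
th=np.radians(-29.8);q=np.radians(12)
T,rv=target(R,[np.cos(th)*np.cos(q),np.sin(th)*np.cos(q),-np.sin(q)]); print("rot",rv.round(4))
for r in((-12,46,0),(4,46,-.5),(16,46,-2)):
    w=H+xh*r[0]/1e3+yh*r[1]/1e3+[0,0,r[2]/1e3]; print(r,"delta",(w-T.apply([.0165,.0003,.1112])-p).round(4))
# shaft direction in w2
im=cv2.imread("pics/w2.png"); 
for row in(375,400,425,440):
    g=im[row,290:350].astype(int).sum(1); i=np.nonzero(g>420)[0]; print(row,290+i.min() if len(i) else None,290+i.max() if len(i) else None)
w2=__import__("json").load(open("w2.json"))
tp=p+R.apply([.0165,.0003,.1112]); print("w2 tip pred",proj(w2,tp), "x+1cm shaft",proj(w2,tp-R.apply([0,0,.09])))
```

```text
c2 [364.76532342 228.47374487] obs (363.3, 227.5) d/dx mm [-0.46666069 -0.15437193]
c4 [352.91557413 249.93302938] obs (354.7, 250.8) d/dx mm [-0.48568388 -0.17076475]
c3-entry [346.39930058 236.07349266] obs (345, 236) d/dx mm [-0.46858492 -0.16031619]
[ 0.39541217 -0.12923006  0.33147219] tip rel -0.010616065404963682 0.07155950098262215 0.23176495091902027
rot [6.22e-02 1.06e-01 1.00e-04]
(-12, 46, 0) delta [-0.0078 -0.0251 -0.1892]
(4, 46, -0.5) delta [ 0.006  -0.033  -0.1897]
(16, 46, -2) delta [ 0.0165 -0.039  -0.1912]
375 294 327
400 316 327
425 304 332
440 307 326
w2 tip pred [322.89755472 526.91222919] x+1cm shaft [323.08304908 372.50922161]
```

The tip looks to have slipped back about 5 mm in the grip. I'll grip at 120 N, re-enter the slot at about 46 mm and press deeper, using the force reading to judge it.

Call:
{"api": "play_rows", "payload": {
  "newtons": 120,
  "targets": [
    {"delta_pos":[-0.0113,-0.0231,-0.02],"delta_rot":[0.0312,0.053,0],"claw":10},
    {"delta_pos":[-0.0113,-0.0231,-0.05],"delta_rot":[0.0622,0.106,0],"claw":10},
    {"delta_pos":[-0.0113,-0.0231,-0.08],"delta_rot":[0.0622,0.106,0],"claw":10},
    {"delta_pos":[-0.0113,-0.0231,-0.12],"delta_rot":[0.0622,0.106,0],"claw":10},
    {"delta_pos":[-0.0113,-0.0231,-0.15],"delta_rot":[0.0622,0.106,0],"claw":10},
    {"delta_pos":[-0.0113,-0.0231,-0.175],"delta_rot":[0.0622,0.106,0],"claw":10},
    {"delta_pos":[-0.0113,-0.0231,-0.189],"delta_rot":[0.0622,0.106,0],"claw":10},
    {"delta_pos":[-0.0113,-0.0231,-0.189],"delta_rot":[0.0622,0.106,0],"claw":10},
    {"delta_pos":[-0.0113,-0.0231,-0.189],"delta_rot":[0.0622,0.106,0],"claw":10}
  ]
}}

```text
time: 10.45
eef_pos: [0.383, -0.1516, 0.1402]
tcp_rot: [0.201, 0.753, -0.161, 0.606]
contact_force: [0.5, -0.7, -0.1]
opening: 0.241
```

```bash
python3 st.py
python3 - <<'E'
from h import *
s,p,R=tool(); c=ctrl.calibration("side"); im=ctrl.read_camera("side"); cv2.imwrite("pics/side5.png",im)
a=cv2.imread("pics/side1.png")
# shaft/tip: profile along predicted shaft line, for several local lengths
for nm,im_,pp,RR in(("now",im,p,R),):
    for L in np.arange(.085,.122,.002):
        u=proj(c,pp+RR.apply([.0165,.0003,L])); x,y=u.round(1)
        patch=cv2.getRectSubPix(im_,(1,5),(float(x),float(y))).reshape(-1,3).astype(int)
        print(round(L,3),x,y,patch[:,2].tolist())
E
```

```text
10.45 tip rel home mm [-17.5  46.1  -2.8] F [ 0.8 -0.3 -0.1] [-0.08 -0.11  0.01] pitch 12.37 [ 0.383  -0.1516  0.1402]
0.085 365.3 244.4 [125, 168, 185, 171, 140]
0.087 364.4 244.2 [119, 165, 185, 172, 138]
0.089 363.4 244.1 [122, 167, 185, 170, 132]
0.091 362.4 243.9 [124, 167, 184, 171, 131]
0.093 361.5 243.8 [129, 169, 185, 169, 129]
0.095 360.5 243.6 [129, 168, 185, 169, 130]
0.097 359.6 243.5 [132, 169, 185, 167, 128]
0.099 358.6 243.3 [130, 166, 184, 168, 128]
0.101 357.7 243.2 [129, 165, 183, 167, 125]
0.103 356.7 243.0 [125, 163, 187, 171, 127]
0.105 355.8 242.9 [126, 163, 185, 169, 127]
0.107 354.8 242.7 [123, 157, 179, 167, 132]
0.109 353.9 242.6 [119, 150, 172, 162, 130]
0.111 352.9 242.4 [104, 129, 151, 149, 126]
0.113 352.0 242.3 [89, 104, 122, 125, 113]
0.115 351.0 242.1 [78, 85, 96, 103, 104]
0.117 350.1 242.0 [74, 80, 84, 90, 96]
0.119 349.2 241.8 [75, 76, 80, 83, 88]
0.121 348.2 241.7 [76, 76, 75, 78, 81]
```

Tip length is unchanged (image edge at 112 mm vs 111), so the earlier press was just too shallow. Entering again.

Call:
{"api": "play_rows", "payload": {
  "targets": [
    {"delta_pos":[0.0061,-0.0035,0.0002],"delta_rot":[0,0,0],"claw":10},
    {"delta_pos":[0.0113,-0.0065,0.0002],"delta_rot":[0,0,0],"claw":10},
    {"delta_pos":[0.0156,-0.0089,0.0002],"delta_rot":[0,0,0],"claw":10},
    {"delta_pos":[0.0191,-0.0109,0.0002],"delta_rot":[0,0,0],"claw":10},
    {"delta_pos":[0.0217,-0.0124,0.0002],"delta_rot":[0,0,0],"claw":10},
    {"delta_pos":[0.0217,-0.0124,0.0002],"delta_rot":[0,0,0],"claw":10}
  ]
}}

```text
time: 11.0
eef_pos: [0.4064, -0.1652, 0.1424]
tcp_rot: [0.2, 0.751, -0.162, 0.608]
contact_force: [0.3, -0.8, -1.1]
opening: 0.246
```

```bash
python3 st.py
```

```text
11.0 tip rel home mm [ 9.7 45.9 -0. ] F [ 0.6 -0.5 -1.1] [-0.07 -0.15 -0.03] pitch 12.08 [ 0.4064 -0.1652  0.1424]
```

Call:
{"api": "play_rows", "payload": {
  "targets": [
    {"delta_pos":[0.0017,-0.001,0],"delta_rot":[0,0,0],"claw":10},
    {"delta_pos":[0.0035,-0.002,0],"delta_rot":[0,0,0],"claw":10},
    {"delta_pos":[0.0043,-0.0025,0],"delta_rot":[0,0,0],"claw":10},
    {"delta_pos":[0.0043,-0.0025,0],"delta_rot":[0,0,0],"claw":10}
  ]
}}

```text
time: 11.33
eef_pos: [0.4089, -0.1665, 0.1418]
tcp_rot: [0.201, 0.754, -0.161, 0.605]
contact_force: [-5.3, 2.5, 1.2]
opening: 0.247
```

```bash
python3 st.py
```

```text
11.3333 tip rel home mm [12.2 46.  -1.4] F [-5.8 -0.4  1.2] [ 0.37  0.76 -0.06] pitch 12.51 [ 0.4089 -0.1665  0.1418]
```

Call:
{"api": "play_rows", "payload": {
  "targets": [
    {"delta_pos":[0.0026,-0.0015,0],"delta_rot":[0,0,0],"claw":10},
    {"delta_pos":[0.0043,-0.0025,0],"delta_rot":[0,0,0],"claw":10},
    {"delta_pos":[0.0052,-0.003,0],"delta_rot":[0,0,0],"claw":10},
    {"delta_pos":[0.0052,-0.003,0],"delta_rot":[0,0,0],"claw":10}
  ]
}}

```text
time: 11.67
eef_pos: [0.412, -0.1681, 0.1414]
tcp_rot: [0.201, 0.756, -0.16, 0.602]
contact_force: [-6.4, 3.3, 3.7]
opening: 0.247
```

```bash
python3 st.py
```

```text
11.6667 tip rel home mm [15.4 46.1 -2.7] F [-7.2 -0.3  3.7] [ 0.43  0.86 -0.03] pitch 12.98 [ 0.412  -0.1681  0.1414]
```

Call:
{"api": "play_rows", "payload": {
  "targets": [
    {"delta_pos":[0.0026,-0.0015,0],"delta_rot":[-0.0014,-0.0024,0],"claw":10},
    {"delta_pos":[0.0043,-0.0025,0],"delta_rot":[-0.0014,-0.0024,0],"claw":10},
    {"delta_pos":[0.0043,-0.0025,0],"delta_rot":[-0.0014,-0.0024,0],"claw":10},
    {"delta_pos":[0.0058,0.0001,0],"delta_rot":[-0.0014,-0.0024,0],"claw":10},
    {"delta_pos":[0.0073,0.0027,0],"delta_rot":[-0.0014,-0.0024,0],"claw":10},
    {"delta_pos":[0.0088,0.0053,0],"delta_rot":[-0.0014,-0.0024,0],"claw":10},
    {"delta_pos":[0.0093,0.0062,0],"delta_rot":[-0.0014,-0.0024,0],"claw":10}
  ]
}}

```text
time: 12.25
eef_pos: [0.4185, -0.1605, 0.1405]
tcp_rot: [0.201, 0.757, -0.161, 0.601]
contact_force: [-8.1, 1.5, 2.1]
opening: 0.246
```

```bash
python3 st.py
```

```text
12.25 tip rel home mm [17.2 55.9 -3.7] F [-7.8 -2.7  2.1] [ 0.17  1.16 -0.16] pitch 13.05 [ 0.4185 -0.1605  0.1405]
```

Call:
{"api": "play_rows", "payload": {
  "targets": [
    {"delta_pos":[0.0026,-0.0015,0.0005],"delta_rot":[-0.0028,-0.0048,0],"claw":10},
    {"delta_pos":[0.0041,0.0011,0.0005],"delta_rot":[-0.0028,-0.0048,0],"claw":10},
    {"delta_pos":[0.0056,0.0037,0.0005],"delta_rot":[-0.0028,-0.0048,0],"claw":10},
    {"delta_pos":[0.0071,0.0063,0.0005],"delta_rot":[-0.0028,-0.0048,0],"claw":10},
    {"delta_pos":[0.0084,0.0086,0.0005],"delta_rot":[-0.0028,-0.0048,0],"claw":10},
    {"delta_pos":[0.0084,0.0086,0.0005],"delta_rot":[-0.0028,-0.0048,0],"claw":10}
  ]
}}

```text
time: 12.75
eef_pos: [0.4237, -0.1499, 0.1396]
tcp_rot: [0.2, 0.755, -0.161, 0.603]
contact_force: [-7.0, 2.8, 0.5]
opening: 0.246
```

```bash
python3 st.py
```

```text
12.75 tip rel home mm [16.7 67.7 -3.9] F [-7.5 -1.   0.5] [ 0.45  1.04 -0.05] pitch 12.69 [ 0.4237 -0.1499  0.1396]
```

Call:
{"api": "play_rows", "payload": {
  "targets": [
    {"delta_pos":[0.0024,0.0012,0.001],"delta_rot":[0,0,0],"claw":10},
    {"delta_pos":[0.0034,0.0029,0.001],"delta_rot":[0,0,0],"claw":10},
    {"delta_pos":[0.0034,0.0029,0.001],"delta_rot":[0,0,0],"claw":10}
  ]
}}

```text
time: 13.0
eef_pos: [0.4236, -0.1468, 0.1395]
tcp_rot: [0.2, 0.758, -0.163, 0.599]
contact_force: [-9.7, -2.2, 1.2]
opening: 0.247
```

```bash
python3 st.py
python3 - <<'E'
from h import *
im=ctrl.read_camera("side"); cv2.imwrite("pics/side6.png",im)
a=cv2.imread("pics/side4.png")
for n,i in(("4",a),("6",im)):
    print(n)
    for row in (262,270): print(row,i[row,280:340,2].tolist())
E
```

```text
13.0 tip rel home mm [14.6 70.  -5.1] F [-7.4 -6.7  1.2] [-0.54  1.61 -0.44] pitch 13.27 [ 0.4236 -0.1468  0.1395]
4
262 [216, 198, 164, 119, 87, 81, 86, 90, 96, 94, 88, 87, 125, 164, 184, 190, 191, 190, 190, 189, 189, 188, 188, 188, 187, 187, 188, 187, 189, 189, 189, 188, 188, 187, 187, 188, 185, 184, 182, 184, 182, 183, 183, 182, 180, 178, 169, 150, 123, 100, 86, 80, 81, 80, 88, 95, 100, 106, 104, 103]
270 [219, 218, 218, 218, 217, 215, 210, 193, 166, 125, 88, 74, 71, 80, 96, 118, 138, 149, 162, 170, 179, 186, 186, 189, 188, 191, 189, 190, 189, 190, 188, 189, 188, 189, 189, 186, 182, 180, 179, 173, 158, 133, 110, 105, 128, 178, 218, 226, 218, 206, 205, 213, 229, 230, 206, 154, 107, 85, 77, 73]
6
262 [215, 199, 165, 121, 89, 82, 88, 121, 156, 179, 186, 188, 189, 188, 187, 186, 185, 186, 189, 198, 208, 221, 235, 250, 255, 255, 255, 255, 255, 255, 255, 255, 255, 240, 209, 189, 183, 183, 183, 182, 181, 179, 176, 173, 172, 169, 161, 142, 121, 98, 84, 77, 75, 72, 79, 80, 80, 81, 79, 81]
270 [219, 219, 219, 218, 217, 216, 209, 195, 179, 178, 184, 186, 186, 187, 187, 187, 186, 187, 187, 187, 186, 185, 187, 187, 188, 188, 188, 188, 189, 188, 187, 184, 183, 183, 181, 181, 180, 180, 179, 171, 157, 130, 105, 91, 99, 133, 163, 170, 164, 156, 154, 164, 175, 174, 152, 116, 86, 71, 72, 70]
```

The slide's left edge shifted another 4.6 px (about 16 mm), so it's now around 60 mm out and against the stop (6.7 N sideways). Withdrawing straight back.

Call:
{"api": "play_rows", "payload": {
  "targets": [
    {"delta_pos":[-0.0035,0.002,0],"delta_rot":[0,0,0],"claw":10},
    {"delta_pos":[-0.0074,0.0032,0.001],"delta_rot":[0,0,0],"claw":10},
    {"delta_pos":[-0.0124,0.0025,0.001],"delta_rot":[0,0,0],"claw":10},
    {"delta_pos":[-0.0237,0.0089,0.002],"delta_rot":[0,0,0],"claw":10},
    {"delta_pos":[-0.0367,0.0164,0.002],"delta_rot":[0,0,0],"claw":10},
    {"delta_pos":[-0.0367,0.0164,0.002],"delta_rot":[0,0,0],"claw":10},
    {"delta_pos":[-0.045,0.045,0.05],"delta_rot":[0,0,0],"claw":10},
    {"delta_pos":[-0.035,0.06,0.08],"delta_rot":[-0.01,-0.02,0],"claw":10},
    {"delta_pos":[-0.035,0.06,0.19],"delta_rot":[-0.0635,-0.111,0],"claw":10},
    {"delta_pos":[-0.035,0.06,0.19],"delta_rot":[-0.0635,-0.111,0],"claw":10},
    {"delta_pos":[-0.035,0.06,0.19],"delta_rot":[-0.0635,-0.111,0],"claw":10},
    {"delta_pos":[-0.035,0.06,0.19],"delta_rot":[-0.0635,-0.111,0],"claw":10},
    {"delta_pos":[-0.035,0.06,0.19],"delta_rot":[-0.0635,-0.111,0],"claw":10}
  ]
}}

```text
time: 14.13
eef_pos: [0.3894, -0.0869, 0.3332]
tcp_rot: [0.164, 0.62, -0.2, 0.741]
contact_force: [0.8, -0.6, -0.4]
opening: 0.247
```

Run:
```python
from h import *
import json
s,p,R=tool(); print(s["time"],p,s["qpos"].round(3),s["opening"])
c=ctrl.calibration("wrist"); im=ctrl.read_camera("wrist"); cv2.imwrite("pics/w3.png",im)
json.dump({k:np.array(v).tolist() for k,v in c.items()},open("w3.json","w"))
t=np.array([.5116,-.2434]);xh=np.array([.868,-.4965]);yh=np.array([.4965,.868])
for s in (0,44,60): print(s,[proj(c,[*(t+x*xh+(.06+s/1000)*yh),.113]).round(1) for x in(-.0235,.0235)])
hs=[proj(c,[*(t-.0345*xh+y*yh),.103]).round(1) for y in(-.03,.03)]; print(hs)
u,v=((hs[0]+hs[1])/2).astype(int); x0=u-75;y0=v-60; print(x0,y0)
cv2.imwrite("pics/c6.png",cv2.resize(im[max(0,y0):y0+120,x0:x0+160],None,fx=5,fy=5,interpolation=cv2.INTER_CUBIC))
i=ctrl.read_camera("side"); cv2.imwrite("pics/side7.png",i); print(i[262,280:340,2].tolist())
```

```text
14.1333 [ 0.38939756 -0.0868754   0.33320837] [-0.467 -0.523  2.181 -0.015  1.306 -1.512] 0.24740924619478152
0 [array([309.6, 312. ]), array([310.4, 345.4])]
44 [array([351.4, 312. ]), array([350. , 345.4])]
60 [array([366.6, 312.1]), array([364.4, 345.4])]
[array([225. , 297.8]), array([281.5, 297.8])]
178 237
[212, 196, 160, 117, 86, 80, 85, 116, 152, 174, 184, 185, 185, 184, 185, 181, 181, 183, 187, 193, 205, 218, 231, 247, 255, 255, 255, 255, 255, 255, 255, 255, 255, 236, 206, 186, 180, 179, 180, 178, 178, 179, 179, 178, 177, 174, 165, 146, 119, 99, 87, 79, 78, 77, 83, 92, 97, 100, 101, 100]
```

View pics/c6.png

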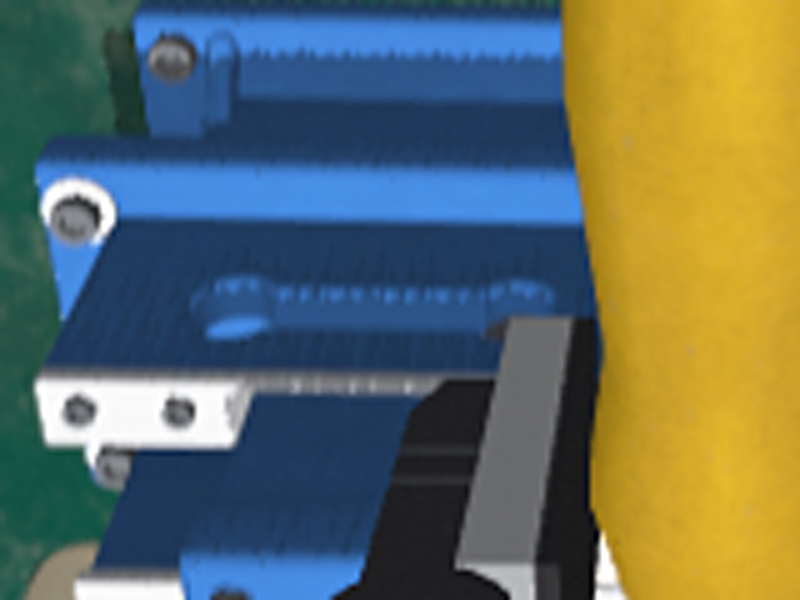

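The home hole (crop (238,310)) is empty and bright inside. The out hole near (520,300) is partly behind a fingertip, so I'll check it numerically later. Now picking a lay-down spot, since the old one is now under the slide.

Run:
```python
from h import *
import json
c=json.load(open("w1.json")); im=cv2.imread("pics/w1.png")
print("cable",[onz(c,u,v,.003)[:2].round(3).tolist() for u,v in((200,45),(150,95),(100,150),(82,200),(90,270))])
print("white box",onz(c,240,60,.01)[:2],"caps",onz(c,312,70,.0)[:2],"brush",onz(c,403,205,0)[:2],onz(c,412,75,0)[:2])
s,p,R=tool()
for d in(-100,-110,-120):
    a=np.radians(d); T,rv=target(R,[np.cos(a),np.sin(a),0]); print(d,rv.round(4))
    for G in ((.405,-.17),(.41,-.165)):
        ax=np.array([np.cos(a),np.sin(a)]); print(G,"tip",np.array(G)+.1112*ax,"end",np.array(G)-.0738*ax, "px",proj(c,[*(np.array(G)+.1112*ax),.01]).round(),proj(c,[*(np.array(G)-.0738*ax),.01]).round())
```

```text
cable [[0.275, -0.229], [0.312, -0.3], [0.357, -0.379], [0.409, -0.424], [0.499, -0.451]]
white box [ 0.29967428 -0.18951498] caps [ 0.3247899 -0.1153836] brush [ 0.49914958 -0.03833603] [ 0.35347773 -0.00696165]
-100 [ 0.0526  0.0225 -0.3879]
(0.405, -0.17) tip [ 0.38569032 -0.27951062] end [ 0.41781524 -0.09732119] px [186. 157.] [344. 151.]
(0.41, -0.165) tip [ 0.39069032 -0.27451062] end [ 0.42281524 -0.09232119] px [192. 160.] [349. 154.]
-110 [ 0.0554  0.0182 -0.4433]
(0.405, -0.17) tip [ 0.36696736 -0.27449382] end [ 0.43024109 -0.10065068] px [185. 140.] [344. 162.]
(0.41, -0.165) tip [ 0.37196736 -0.26949382] end [ 0.43524109 -0.09565068] px [191. 143.] [349. 165.]
-120 [ 0.0581  0.0136 -0.4987]
(0.405, -0.17) tip [ 0.3494     -0.26630202] end [ 0.4419     -0.10608733] px [187. 122.] [341. 173.]
(0.41, -0.165) tip [ 0.3544     -0.26130202] end [ 0.4469     -0.10108733] px [193. 126.] [346. 176.]
```

Call:
{"api": "play_rows", "payload": {
  "targets": [
    {"delta_pos":[0.0156,-0.0831,-0.02],"delta_rot":[0.0554,0.0182,-0.4433],"claw":10},
    {"delta_pos":[0.0156,-0.0831,-0.02],"delta_rot":[0.0554,0.0182,-0.4433],"claw":10},
    {"delta_pos":[0.0156,-0.0831,-0.02],"delta_rot":[0.0554,0.0182,-0.4433],"claw":10},
    {"delta_pos":[0.0156,-0.0831,-0.02],"delta_rot":[0.0554,0.0182,-0.4433],"claw":10},
    {"delta_pos":[0.0156,-0.0831,-0.02],"delta_rot":[0.0554,0.0182,-0.4433],"claw":10},
    {"delta_pos":[0.0156,-0.0831,-0.02],"delta_rot":[0.0554,0.0182,-0.4433],"claw":10},
    {"delta_pos":[0.0156,-0.0831,-0.02],"delta_rot":[0.0554,0.0182,-0.4433],"claw":10},
    {"delta_pos":[0.0156,-0.0831,-0.02],"delta_rot":[0.0554,0.0182,-0.4433],"claw":10},
    {"delta_pos":[0.0156,-0.0831,-0.02],"delta_rot":[0.0554,0.0182,-0.4433],"claw":10},
    {"delta_pos":[0.0156,-0.0831,-0.02],"delta_rot":[0.0554,0.0182,-0.4433],"claw":10},
    {"delta_pos":[0.0156,-0.0831,-0.02],"delta_rot":[0.0554,0.0182,-0.4433],"claw":10},
    {"delta_pos":[0.0156,-0.0831,-0.02],"delta_rot":[0.0554,0.0182,-0.4433],"claw":10},
    {"delta_pos":[0.0156,-0.0831,-0.05],"delta_rot":[0.0554,0.0182,-0.4433],"claw":10},
    {"delta_pos":[0.0156,-0.0831,-0.085],"delta_rot":[0.0554,0.0182,-0.4433],"claw":10},
    {"delta_pos":[0.0156,-0.0831,-0.12],"delta_rot":[0.0554,0.0182,-0.4433],"claw":10},
    {"delta_pos":[0.0156,-0.0831,-0.155],"delta_rot":[0.0554,0.0182,-0.4433],"claw":10},
    {"delta_pos":[0.0156,-0.0831,-0.19],"delta_rot":[0.0554,0.0182,-0.4433],"claw":10},
    {"delta_pos":[0.0156,-0.0831,-0.22],"delta_rot":[0.0554,0.0182,-0.4433],"claw":10},
    {"delta_pos":[0.0156,-0.0831,-0.25],"delta_rot":[0.0554,0.0182,-0.4433],"claw":10},
    {"delta_pos":[0.0156,-0.0831,-0.25],"delta_rot":[0.0554,0.0182,-0.4433],"claw":10}
  ]
}}

```text
time: 15.9
eef_pos: [0.3984, -0.1661, 0.0702]
tcp_rot: [-0.577, -0.412, 0.582, -0.399]
contact_force: [-1.7, 1.5, -1.5]
opening: 0.246
```

Run:
```python
from h import *
s,p,R=tool(); print(s["time"],p,R.as_matrix().round(3).tolist(),s["qpos"].round(3),s["contact_force"])
```

```text
15.9 [ 0.39842656 -0.16614883  0.07020527] [[-0.015, 0.939, -0.343], [0.011, -0.343, -0.939], [-1.0, -0.018, -0.005]] [-0.631  0.007  2.274  0.     0.88  -0.281] [-1.66538699  1.4826217  -1.53355177]
```

Call:
{"api": "play_rows", "payload": {
  "targets": [
    {"delta_pos":[0.0066,-0.0039,-0.008],"delta_rot":[0,0,0],"claw":10},
    {"delta_pos":[0.0066,-0.0039,-0.02],"delta_rot":[0,0,0],"claw":10},
    {"delta_pos":[0.0066,-0.0039,-0.03],"delta_rot":[0,0,0],"claw":10},
    {"delta_pos":[0.0066,-0.0039,-0.037],"delta_rot":[0,0,0],"claw":10},
    {"delta_pos":[0.0066,-0.0039,-0.037],"delta_rot":[0,0,0],"claw":10},
    {"delta_pos":[0.0066,-0.0039,-0.037],"delta_rot":[0,0,0],"claw":10}
  ]
}}

```text
time: 16.4
eef_pos: [0.405, -0.17, 0.0332]
tcp_rot: [-0.577, -0.412, 0.582, -0.399]
contact_force: [0.7, -0.7, -0.9]
opening: 0.246
```

Run:
```python
from h import *
s,p,R=tool(); print(s["time"],p,R.as_matrix().round(3).tolist(),s["contact_force"],s["wrist_torque"].round(2))
```

```text
16.4 [ 0.40495839 -0.1700413   0.03322975] [[-0.016, 0.939, -0.343], [0.012, -0.343, -0.939], [-1.0, -0.019, -0.005]] [ 0.65687912 -0.70730537 -0.91785103] [-0.05  0.03  0.02]
```

Call:
{"api": "play_rows", "payload": {
  "newtons": 20,
  "targets": [
    {"delta_pos":[0,0,-0.002],"delta_rot":[0,0,0],"claw":10},
    {"delta_pos":[0,0,-0.0038],"delta_rot":[0,0,0],"claw":10},
    {"delta_pos":[0,0,-0.0038],"delta_rot":[0,0,0],"claw":10},
    {"delta_pos":[0,0,-0.0038],"delta_rot":[0,0,0],"claw":24},
    {"delta_pos":[0,0,-0.0038],"delta_rot":[0,0,0],"claw":28},
    {"delta_pos":[0,0,-0.002],"delta_rot":[0,0,0],"claw":34},
    {"delta_pos":[0,0,0],"delta_rot":[0,0,0],"claw":42},
    {"delta_pos":[0,0,0],"delta_rot":[0,0,0],"claw":50},
    {"delta_pos":[0,0,0],"delta_rot":[0,0,0],"claw":50},
    {"delta_pos":[0,0,0.01],"delta_rot":[0,0,0],"claw":50},
    {"delta_pos":[0,0,0.03],"delta_rot":[0,0,0],"claw":50},
    {"delta_pos":[0,0,0.06],"delta_rot":[0,0,0],"claw":50},
    {"delta_pos":[0,0,0.1],"delta_rot":[0,0,0],"claw":50},
    {"delta_pos":[0,0,0.14],"delta_rot":[0,0,0],"claw":50},
    {"delta_pos":[0,0,0.22],"delta_rot":[0,0,0],"claw":50},
    {"delta_pos":[0,0,0.22],"delta_rot":[0,0,0],"claw":50},
    {"delta_pos":[0,0,0.25],"delta_rot":[0,0,0],"claw":50},
    {"delta_pos":[0,0,0.25],"delta_rot":[0,0,0],"claw":50}
  ]
}}

```text
time: 17.9
eef_pos: [0.4074, -0.1717, 0.2923]
tcp_rot: [-0.579, -0.407, 0.58, -0.404]
contact_force: [0.3, 0.1, 0.7]
opening: 0.584
```

Run:
```python
from h import *
s,p,R=tool(); print(s["time"],p)
c=ctrl.calibration("wrist"); im=ctrl.read_camera("wrist"); cv2.imwrite("pics/w4.png",im)
h=cv2.cvtColor(im,cv2.COLOR_BGR2HSV); m=cv2.inRange(h,(20,150,100),(34,255,255))
k,_,st,_=cv2.connectedComponentsWithStats(m)
for i in range(1,k):
    if st[i,4]>300:
        x,y,w,hh,_=st[i]; print("yellow",st[i],onz(c,x,y+hh/2,.0125),onz(c,x+w,y+hh/2,.0125),onz(c,x+w/2,y,.0125),onz(c,x+w/2,y+hh,.0125))
th=np.radians(-29.8);q=np.radians(-30)
T,rv=target(R,[np.cos(th)*np.cos(q),np.sin(th)*np.cos(q),-np.sin(q)]); print("rot",rv.round(4))
i=ctrl.read_camera("side"); print(i[262,280:310,2].tolist())
M=np.array([0,0,0]); t=np.array([.5116,-.2434]);xh=np.array([.868,-.4965]);yh=np.array([.4965,.868])
print([proj(c,[*(t-.0345*xh+y*yh),.103]).round(1) for y in(-.03,.03)])
```

```text
17.9 [ 0.40742881 -0.17169814  0.29225241]
yellow [ 309  120   26   86 1881] [ 0.40346476 -0.13652461  0.0125    ] [ 0.42821335 -0.14551515  0.0125    ] [ 0.43006172 -0.10201756  0.0125    ] [ 0.40056732 -0.18291245  0.0125    ]
rot [-0.1698 -0.0636  0.4351]
[213, 195, 161, 117, 86, 78, 85, 116, 153, 176, 183, 186, 185, 186, 185, 183, 182, 183, 187, 194, 205, 217, 231, 246, 255, 255, 255, 255, 255, 255]
[array([421. , 278.9]), array([439.4, 212.3])]
```

The screwdriver is down flat (handle end at (0.430,-0.102)) and the slide edge is unchanged. One more oblique look to check the button in the out hole, done numerically.

Call:
{"api": "play_rows", "payload": {
  "targets": [
    {"delta_pos":[0.0,0.02,0.04],"delta_rot":[-0.0566,-0.0212,0.444],"claw":85},
    {"delta_pos":[0.0326,0.1027,0.04],"delta_rot":[-0.0566,-0.0212,0.444],"claw":85},
    {"delta_pos":[0.0326,0.1027,0.04],"delta_rot":[-0.0566,-0.0212,0.444],"claw":85},
    {"delta_pos":[0.0326,0.1027,0.04],"delta_rot":[-0.0566,-0.0212,0.444],"claw":85},
    {"delta_pos":[0.0326,0.1027,0.04],"delta_rot":[-0.0566,-0.0212,0.444],"claw":85},
    {"delta_pos":[0.0326,0.1027,0.04],"delta_rot":[-0.0566,-0.0212,0.444],"claw":85},
    {"delta_pos":[0.0326,0.1027,0.04],"delta_rot":[-0.0566,-0.0212,0.444],"claw":85},
    {"delta_pos":[0.0326,0.1027,0.04],"delta_rot":[-0.0566,-0.0212,0.444],"claw":85},
    {"delta_pos":[0.0326,0.1027,0.04],"delta_rot":[-0.0566,-0.0212,0.444],"claw":85},
    {"delta_pos":[0.0326,0.1027,0.04],"delta_rot":[-0.0566,-0.0212,0.444],"claw":85},
    {"delta_pos":[0.0326,0.1027,0.04],"delta_rot":[-0.0566,-0.0212,0.444],"claw":85},
    {"delta_pos":[0.0326,0.1027,0.04],"delta_rot":[-0.0566,-0.0212,0.444],"claw":85},
    {"delta_pos":[0.0326,0.1027,0.04],"delta_rot":[-0.0566,-0.0212,0.444],"claw":85},
    {"delta_pos":[0.0326,0.1027,0.04],"delta_rot":[-0.0566,-0.0212,0.444],"claw":85}
  ]
}}

```text
time: 19.17
eef_pos: [0.4373, -0.0673, 0.3236]
tcp_rot: [0.163, 0.625, -0.202, 0.736]
contact_force: [0.3, -0.2, 0.4]
opening: 0.994
```

Run:
```python
from h import *
s,p,R=tool(); print(s["time"],p,s["contact_force"].round(1))
c=ctrl.calibration("wrist"); im=ctrl.read_camera("wrist"); cv2.imwrite("pics/w5.png",im)
t=np.array([.5116,-.2434]);xh=np.array([.868,-.4965]);yh=np.array([.4965,.868])
hs=[proj(c,[*(t-.0345*xh+y*yh),.103]) for y in(-.03,0,.03)]; print(hs)
for s_ in(50,60): print(s_,proj(c,[*(t-.0235*xh+(.06+s_/1000)*yh),.113]).round(1))
for q in hs:
    u,v=q.round().astype(int); print((u,v))
    for r in range(v-9,v+11): print(r,[int(x) for x in im[r,u-11:u+12].mean(1)])
q=hs[2].round().astype(int); print("slide row",im[int(q[1])+20,340:420].mean(1).astype(int).tolist())
```

```text
19.1667 [ 0.43725134 -0.06734641  0.32364596] [ 0.3 -0.2  0.4]
[array([180.85826746, 280.47377625]), array([210.66666535, 280.53771934]), array([240.49446944, 280.6069974 ])]
50 [320.1 295.7]
60 [330.2 295.8]
(np.int64(181), np.int64(280))
271 [57, 56, 57, 57, 57, 58, 57, 57, 56, 57, 56, 54, 57, 57, 55, 54, 58, 56, 57, 57, 57, 56, 54]
272 [56, 57, 57, 57, 56, 56, 54, 55, 57, 57, 56, 56, 57, 57, 51, 54, 57, 54, 55, 57, 56, 55, 58]
273 [57, 57, 56, 56, 56, 56, 53, 57, 57, 55, 52, 57, 55, 55, 53, 56, 56, 54, 56, 55, 55, 53, 57]
274 [58, 55, 55, 55, 56, 55, 57, 56, 56, 52, 54, 56, 54, 50, 51, 56, 53, 55, 56, 56, 52, 52, 56]
275 [55, 56, 56, 57, 54, 53, 56, 53, 55, 52, 55, 60, 57, 57, 58, 59, 50, 54, 55, 56, 53, 57, 56]
276 [56, 56, 56, 55, 52, 55, 56, 64, 66, 79, 79, 88, 89, 89, 72, 88, 79, 71, 59, 55, 55, 55, 54]
277 [59, 57, 56, 56, 60, 63, 63, 90, 93, 103, 118, 121, 122, 106, 78, 122, 114, 89, 67, 63, 58, 59, 57]
278 [57, 57, 56, 62, 76, 72, 71, 98, 98, 77, 113, 116, 114, 79, 83, 114, 104, 72, 70, 86, 72, 89, 88]
279 [58, 59, 67, 75, 81, 66, 71, 73, 76, 78, 80, 80, 81, 83, 83, 81, 80,
[... 4771 characters left out ...]
, 52, 56, 55, 53, 52, 52, 52, 51]
289 [56, 55, 51, 51, 55, 55, 52, 51, 53, 52, 53, 55, 57, 52, 51, 51, 57, 52, 51, 52, 51, 52, 52]
290 [56, 52, 52, 51, 56, 53, 51, 52, 52, 52, 53, 57, 55, 53, 52, 52, 55, 52, 51, 52, 52, 53, 52]
291 [56, 51, 52, 52, 55, 52, 51, 51, 52, 53, 51, 55, 52, 52, 52, 51, 52, 53, 52, 52, 53, 51, 52]
slide row [111, 104, 105, 177, 170, 151, 120, 116, 103, 103, 105, 110, 95, 76, 73, 75, 74, 75, 74, 74, 75, 74, 75, 75, 73, 74, 74, 75, 74, 75, 75, 74, 75, 74, 75, 75, 74, 75, 75, 75, 74, 75, 74, 72, 82, 109, 111, 110, 109, 104, 167, 239, 240, 242, 234, 118, 84, 94, 104, 111, 112, 110, 108, 108, 108, 108, 109, 109, 111, 110, 111, 110, 110, 109, 109, 110, 110, 110, 109, 110]
```

Run:
```python
from h import *
c=ctrl.calibration("wrist"); im=cv2.imread("pics/w5.png")
t=np.array([.5116,-.2434]);xh=np.array([.868,-.4965]);yh=np.array([.4965,.868])
P=lambda x,y,z:proj(c,[*(t+x/1e3*xh+y/1e3*yh),z/1e3]).round(1)
for y in(-30,30): print(y,"floor rim",P(-34.5,y,94),"button low edge out(6mm)",P(-28.5,y,95),"wall inner floor(10)",P(-24.5,y,94),"pressed btn(11)",P(-23.5,y,95),"top rim",P(-34.5,y,112))
print("slide top corner s=60",P(-23.5,120,113),"bottom",P(-23.5,120,70))
for r in(284,288,292): print(r,im[r,300:345].mean(1).astype(int).tolist())
a=cv2.imread("pics/side7.png");b=ctrl.read_camera("side");print("bottle/brush diff vs side0:",[int(cv2.absdiff(cv2.imread("pics/side0.png")[y0:y1,x0:x1],b[y0:y1,x0:x1]).mean()) for y0,y1,x0,x1 in((180,222,285,312),)])
```

```text
-30 floor rim [183.8 275. ] button low edge out(6mm) [184.5 280.4] wall inner floor(10) [185.5 283.1] pressed btn(11) [185.3 284.4] top rim [177.8 285.1]
30 floor rim [242.2 275.1] button low edge out(6mm) [242.6 280.5] wall inner floor(10) [243.2 283.2] pressed btn(11) [243.1 284.5] top rim [238.6 285.2]
slide top corner s=60 [330.1 295.2] bottom [330.  271.6]
284 [128, 129, 128, 129, 129, 129, 128, 128, 129, 129, 129, 129, 129, 129, 130, 129, 129, 129, 129, 128, 129, 128, 129, 130, 130, 130, 130, 130, 131, 111, 109, 109, 109, 109, 109, 108, 109, 108, 108, 108, 108, 108, 108, 108, 109]
288 [132, 131, 132, 132, 132, 131, 132, 131, 132, 132, 131, 131, 131, 130, 131, 131, 132, 131, 131, 131, 131, 130, 131, 131, 131, 131, 130, 132, 133, 111, 107, 108, 108, 108, 108, 108, 108, 109, 108, 109, 108, 108, 108, 108, 108]
292 [131, 131, 131, 131, 131, 131, 131, 132, 131, 132, 121, 130, 131, 130, 131, 131, 130, 130, 130, 131, 131, 127, 130, 131, 131, 130, 130, 131, 133, 103, 89, 85, 83, 78, 78, 84, 50, 46, 96, 110, 110, 110, 110, 110, 110]
bottle/brush diff vs side0: [1]
```

Run:
```python
from h import *
im=cv2.imread("pics/w5.png")
for u in(181,211,236,240,244): print(u,[(r,im[r,u].tolist()) for r in range(280,290)])
s,p,R=tool(); c=ctrl.calibration("wrist")
t=np.array([.5116,-.2434]);xh=np.array([.868,-.4965]);yh=np.array([.4965,.868])
# nudge: fingertip 25mm ahead of TCP at height .095, standing beside slide end
T,rv=target(R,[xh[0],xh[1],0]); print("rot to level",rv.round(4),p)
e=t+.155*yh; print("TCP for nudge start (35mm off end)",e,"delta",(e-p[:2]).round(4),.122-p[2])
```

```text
181 [(280, [128, 79, 41]), (281, [128, 78, 41]), (282, [127, 77, 40]), (283, [125, 76, 39]), (284, [131, 80, 41]), (285, [178, 107, 55]), (286, [215, 130, 66]), (287, [161, 96, 49]), (288, [75, 45, 23]), (289, [84, 52, 27])]
211 [(280, [173, 105, 53]), (281, [126, 77, 40]), (282, [127, 78, 40]), (283, [128, 78, 41]), (284, [127, 78, 40]), (285, [124, 75, 39]), (286, [109, 67, 35]), (287, [87, 53, 29]), (288, [85, 53, 27]), (289, [80, 50, 28])]
236 [(280, [158, 97, 49]), (281, [114, 71, 36]), (282, [114, 71, 37]), (283, [115, 71, 37]), (284, [116, 69, 35]), (285, [100, 64, 41]), (286, [49, 49, 51]), (287, [50, 52, 51]), (288, [61, 52, 47]), (289, [77, 49, 29])]
240 [(280, [122, 74, 38]), (281, [124, 75, 39]), (282, [126, 76, 39]), (283, [129, 77, 39]), (284, [110, 70, 45]), (285, [48, 50, 52]), (286, [53, 52, 51]), (287, [54, 54, 52]), (288, [64, 53, 46]), (289, [83, 53, 30])]
244 [(280, [126, 76, 41]), (281, [122, 75, 40]), (282, [123, 75, 40]), (283, [126, 76, 40]), (284, [111, 70, 43]), (285, [61, 55, 50]), (286, [52, 52, 53]), (287, [58, 51, 48]), (288, [72, 50, 36]), (289, [81, 49, 25])]
rot to level [0.0304 0.0444 0.0014] [ 0.43761524 -0.067475    0.32432675]
TCP for nudge start (35mm off end) [ 0.5885575 -0.10886  ] delta [ 0.1509 -0.0414] -0.20232674674717405
```

```bash
python3 -c "
from plant import ctrl
s=ctrl.get_state();print(s['time'],s['contact_force'].round(1),s['dq'].round(3));print(ctrl.sign_off())"
```

```text
19.2667 [ 0.3  0.1 -0.3] [-0.    -0.001 -0.01   0.001 -0.001 -0.006]
the job is handed in; nothing more can be done
None
```

I changed the die over and handed the job in at 19.3 s of the 46 s allowed. The die slide is out at the left end and the button looks locked in the out hole. I judged the lock from pictures only and did not nudge the slide to test it.

- **Two pushes needed:** On the first push the tip was pressed in too shallowly and came out of the bore, leaving the slide about 45 mm out. I measured that, went back in through the slot, pressed deeper and pushed the slide to its stop, where it resisted with about 6.7 N sideways. Then I pulled the tip straight back.
- **Slide:** In the last wrist picture its end is within about 1 mm of the full 60 mm. It did not move in the side pictures taken while the screwdriver was pulled out and laid down.
- **Button:** The grey face shows centred in the out hole, and the home hole is empty. Its apparent depth is about 7–8 mm; 6 mm would be fully out and 11 mm pressed in. So it looks out, but at this resolution the depth doesn't match exactly.
- **Screwdriver:** It lies flat on the table in front of the press, about 60 mm from the foot and 60 mm from the cable.
- **Bystanders:** The flux bottle looks unchanged in the side picture. I did not measure the brush again at the end, but the arm never went near it.
- **Robot:** The gripper was open and clear of everything, with no contact force.

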